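# Fold the light and the charger shut so that the bedside drawer closes

### The arm

A 6-joint arm with a two-finger parallel gripper is mounted at the origin on the work surface. World frame = base frame: x ahead of the robot, y to its left, z up, the work surface at z = 0. Lengths are in m, angles in rad, forces in N, time in s.
With the tool pointing down it reaches from about 0.375 to 0.9 m from the base axis. Payload 3.1 kg.
Tool frame: the origin (TCP) lies midway between the tips of the shut fingers; the grasp point (between the pads) lies 19 mm behind it; z points along the fingers, y is the direction in which the jaws open and shut (so a half turn about z gives the same grasp; the last joint's range is limited). The gripper opens to 85 mm and grips with 20 to 120 N. Pads are 22 mm wide; open, the fingers measure 114 mm over their backs; the gripper's body (76 mm by 85 mm) begins 54 mm behind the grasp point. The pads swing forward as they close: fully open they stand 13 mm farther back than shut.
Start: joints at [-1.496, 0.527, 1.433, -0, 1.181, -0.178], TCP at [0.157, -0.605, 0.231] pointing down, gripper open.
Joint ranges: [-3.08, 3.08], [-0.75, 2.2], [0.22, 2.44], [-1.43, 4.57], [0, 2.65], [-2.85, 2.85]. Speed limits (rad/s): [2.79, 2.79, 3.14, 3.14, 3.14, 3.14].

### API

Orientations are given as a unit quaternion [x, y, z, w].
In Python, from station import manip gives the robot as it stands.
- The arm moves only by the tool servo_tool, never from a script. Its argument "increments" is a list of rows, each an object with "hand": the closure, from 0 (fully open) to 1 (shut); "travel": the shift along the tool's x, y, z in mm, a list of three; "yaw": the turn about the tool's z in degrees. A call has 1 to 20 rows; each row shifts and turns the commanded pose from where the row before left it, along the tool's axes as they then stand; what a row does not reach is not made up. A row lasts 1/10 s, in which the tool goes at most 50 mm and 8.59 degrees, less where a joint would pass 70% of its speed; a pose out of reach is approached as far as the arm can. A call with a gripper value outside its range is refused whole. The fingers move at their own pace and stop on an object; "newtons" is the grip in N (left out, the last holds). Time passes only in rows, so rows that do not move let the fingers close. It gives the time, the measured TCP pose, the force and the opening at its end, in the units of the state.
- manip.sense(): the state, without advancing time (a new reading comes with each control period).
- manip.snapshot(name): name is "scene" or "top" or "wrist"; returns a dict with "pixels" (420x560x3 uint8, blue, green, red), "fx", "fy", "cx", "cy" (pixels), "R" (3x3) and "t" (3): a world point X has camera coordinates R X + t. Camera axes: x right, y down, z forward; pixel columns grow to the right and rows downward; lengths in m; the calibration is good to about 2 mm. A picture is of the moment at which its call begins. There is no depth.
- manip.sign_off(): hands the job in, once; it reports no verdict.
The state is a dict: "t": time; "q": joint angles; "qd": joint speeds; "tau": joint torques, N m; "tcp_pos": TCP position; "tool_rot": TCP orientation; "force": force on the tool from outside, world axes, zero at the start; "ft_torque": the same for the moment, N m; "finger_gap": opening from 0.0 (shut) to 1.0 (fully open).
Only numpy, scipy, OpenCV 4.12 (cv2) and the standard library are available. Lean on these libraries where they do the work, as an engineer would, in place of code of your own. Each camera call takes 0.05 s, during which the arm holds its last target.

### The job

Put the bedside kit away for the day: switch the folding reading light off by rolling its thumbwheel to the off stop, fold the light's panel down flat, shut the charger's lid until it snaps and stays closed, and then push the drawer fully home into its storage case. Work gently, do not tip the charger or the light over, and leave the jar, the ring bowl, the drinking glass and the glass tray where they stand.

Things in the scene. Friction and masses are not known exactly. Their poses are not given: they have to be found in the camera images.
- case: Low storage case, fixed to the table: light wood sides and back, frosted top, open front. 130 mm deep (x) x 220 wide (y) x 78 high, walls 6 mm; the underside of its top is 72 mm above the table, so an open lid or panel strikes the top's front edge. Origin: centre of its footprint on the table; the open front faces -x (towards the robot), its front edge at x = -65 mm.
- drawer (a joint): How far the drawer stands out of the case, along the case's -x: 0 = fully in, at its stop; 0.118 m = at its outer stop, where it starts. It slides with about 1 to 2 N and stays where it is left. It has two trays side by side, centres at y = -59 and +59 mm in the case's frame, one holding the charger, one the light (either way round), and between them a narrow slot with a tweezer.
- drawer_front (a point): Centre of the drawer's flat wooden front panel, on its outer face (206 mm wide, 33 mm high, from 3 to 36 mm above the table). The panel is flush with the front edge of the case when the drawer is fully in.
- charger: Matte black hearing-aid charger lying loose in its tray (tray floor 6 mm above the table, rim 12 mm higher, play 1 mm across, 4 mm along): base 100 mm (x) x 76 (y) x 34 high, about 0.4 kg. Origin: centre of its underside. Its lid is hinged along the +y edge and opens towards +y; shut, it is 60 mm high.
- charger_lid (a joint): Angle of the charger's hollow domed lid (rad): 0 = shut, 1.9 = open at its stop. 98 mm along the hinge x 74 to the free edge; shut, its outer face is 9 mm above the hinge line at both edges, 25.5 mm midway. A spring throws it open when let go (up to 0.06 N m, 1 N at mid-lid) unless the catch at its free edge has snapped: from 0.14 rad down it takes 5 to 12 N on mid-lid to pass it.
- charger_hinge (a point): Middle of the charger lid's hinge line: on the base at y = +36 mm, 34 mm above its underside; the line runs along the charger's x.
- charger_lid_edge (a point): Middle of the free edge of the lid, on its outer face: 74 mm from the hinge line and, with the lid shut, 9 mm above it. (60 mm from the hinge line the shut lid is 20 mm above it.)
- light: White folding reading light lying loose in the other tray (play 3 mm across, 4 mm along): base 100 mm (x) x 72 (y) x 28 high, about 0.4 kg. Origin: centre of its underside. Its panel is hinged along the +y edge and opens towards +y; folded it is 44 mm high. The panel leaves 27 mm of the base's -x end uncovered, where the thumbwheel is.
- light_panel (a joint): Angle of the light's panel (rad): 0 = folded flat, 1.9 = open at its stop. Slab 72 mm (along the hinge) x 70 from hinge to free edge; folded, its outer face is 16 mm above the hinge line. Stiff friction hinge: it stays wherever it is left and needs about 0.05 N m to turn.
- light_hinge (a point): Middle of the panel's hinge line: on the base at x = +13, y = +34 mm, 28 mm above its underside; the line runs along the light's x.
- light_panel_edge (a point): Middle of the panel's free edge on its outer face: 70 mm from the hinge line and, with the panel folded, 16 mm above it.
- light_wheel (a joint): Angle of the light's grey ribbed thumbwheel (rad): 0 = off, at its stop; 1.6 = full on. Disc of radius 15 mm, 9 mm thick, axis along the light's x, sunk in the base so that only its top 6 mm show: not to be pinched but rolled by a fingertip drawn over its top. The top moves to the light's -y (away from the hinge) as the angle falls. Turns with about 0.5 N and stays where left.
- light_wheel_top (a point): Highest point of the thumbwheel's rim (does not turn with it): at x = -38, y = -4 mm in the light's frame, 34 mm above its underside (40 mm above the table).
- jar: Beige drying jar with twist cap, bystander: 70 mm wide, 72 high. Origin: centre of its underside.
- ring_bowl: Pale green ceramic ring bowl, bystander: 90 mm wide, 34 high. Origin: centre of its underside.
- water_glass: Drinking glass, bystander: 66 mm wide, 100 high. Origin: centre of its underside.
- glass_tray: Frosted glass tray with a small brush in it, bystander: 150 x 110 x 16 mm. Origin: centre of its underside.
Mind the look-alikes: they are no part of the job. What is shaped like the light but pink or red is not meant.

How it is judged:
At the end, for the whole second after the job is handed in: The thumbwheel is at off (within 0.15 rad), the light's panel and the charger's lid are both folded shut (within 0.06 rad), the charger and the light lie flat in the drawer (within 0.1 rad) at rest, and the drawer is fully home (within 5 mm) (value of joint light_wheel below 0.15 rad and value of joint each of light_panel, charger_lid below 0.06 rad and value of joint drawer below 0.005 m and angle between each of charger, light's own z axis and vertical below 0.1 rad and linear speed of each of charger, light below 0.01 m/s); the robot touches nothing.
It fails at once if the charger or the light is tipped up out of its tray (more than 0.4 rad) (angle between any of charger, light's own z axis and vertical above 0.4 rad).
It fails at once if the charger or the light is pressed with more than 80 N (contact force between any of the arm, the fingers and charger above 80 N or contact force between any of the arm, the fingers and light above 80 N).
It fails at once if the jar, bowl, drinking glass or glass tray is shifted by more than 25 mm (distance of any of jar, ring_bowl, water_glass, glass_tray from where it was at the start of the episode above 0.025 m).
It also fails if it takes over 58 s, if anything falls off the work surface, if the arm or the gripper's body presses on something with over 40 N, if the wrist force passes 120 N, or if a joint passes its speed limit or range.

## Working session

There is one attempt and no reset: what is moved stays moved. The work goes in short steps, Python scripts to look and compute and a tool call to move; the robot and the scene stay as the last step left them, time stands still between calls to the robot, and variables do not carry over. Pictures are saved under pics/ and viewed, and the job is handed in when it is done.

Besides the shell and the picture viewer there is one more tool, called after "Call:" as name([rows], argument=value, ...), one row to a line, values as JSON. servo_tool: Moves the arm, as the interface text tells. Its arguments: {"type":"object","properties":{"increments":{"type":"array","items":{"type":"object","properties":{"hand":{"type":"number"},"travel":{"type":"array","items":{"type":"number"}},"yaw":{"type":"number"}}}},"newtons":{"type":"number"}},"required":["increments"]}

```bash
mkdir -p pics
cat > h.py <<'E'
import numpy as np, cv2, json
from station import manip
def snap(n,name,save=True):
    s=manip.snapshot(n)
    im=np.array(s["pixels"],dtype=np.uint8)
    cv2.imwrite(f"pics/{name}.png",im)
    np.savez(f"pics/{name}.npz",im=im,R=np.array(s["R"]),t=np.array(s["t"]),k=np.array([s["fx"],s["fy"],s["cx"],s["cy"]]))
    return load(name)
def load(name): return dict(np.load(f"pics/{name}.npz"))
def ray(c,u,v):
    fx,fy,cx,cy=c["k"]; d=c["R"].T@np.array([(u-cx)/fx,(v-cy)/fy,1]); return -c["R"].T@c["t"],d/np.linalg.norm(d)
def onz(c,u,v,z):
    o,d=ray(c,u,v); return o+d*(z-o[2])/d[2]
def proj(c,X):
    p=c["R"]@np.array(X)+c["t"]; fx,fy,cx,cy=c["k"]; return np.array([fx*p[0]/p[2]+cx,fy*p[1]/p[2]+cy])
def tri(c1,p1,c2,p2):
    o1,d1=ray(c1,*p1);o2,d2=ray(c2,*p2)
    s=np.linalg.lstsq(np.stack([d1,-d2],1),o2-o1,rcond=None)[0]
    a=o1+s[0]*d1;b=o2+s[1]*d2
    return (a+b)/2,np.linalg.norm(a-b)
def crop(name,x0,y0,x1,y1,k,out):
    im=load(name)["im"][y0:y1,x0:x1]; cv2.imwrite(f"pics/{out}.png",cv2.resize(im,None,fx=k,fy=k,interpolation=cv2.INTER_CUBIC))
E
python3 - <<'E'
from h import *
for n in("scene","top","wrist"):
    c=snap(n,n+"0"); print(n,-c["R"].T@c["t"],c["k"])
s=manip.sense();print(s["tcp_pos"],s["tool_rot"],s["t"],s["force"])
E
```

```text
scene [1.19266358 0.20644446 0.9073651 ] [480.63775028 480.63775028 279.71844927 216.27483527]
top [0.47611929 0.07929663 0.96185096] [439.26277015 439.26277015 281.87151111 213.46389694]
wrist [ 0.22090086 -0.58976969  0.37395565] [351.95708326 351.95708326 278.12974634 214.68092764]
[ 0.15692877 -0.60441876  0.23056347] [ 9.91958945e-01  1.26557367e-01  6.33270939e-05 -8.25097952e-04] 0.15 [-0.20307604 -0.79668523 -0.78360427]
```

View pics/scene0.png

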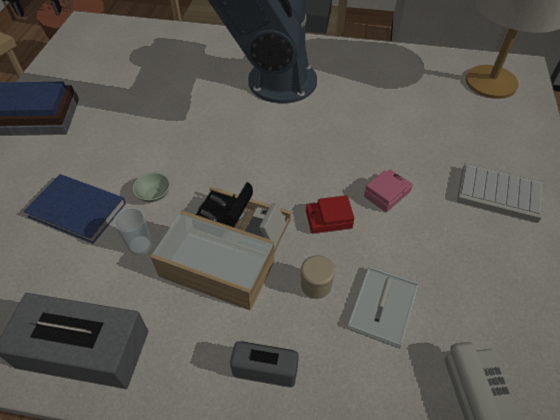

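View pics/top0.png

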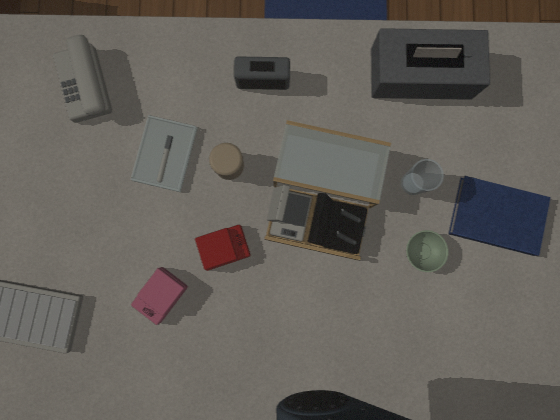

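View pics/wrist0.png

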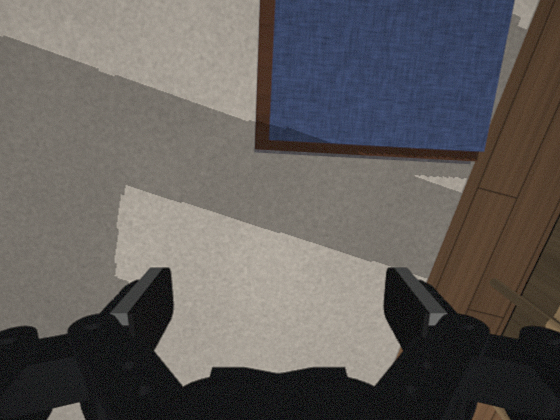

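Run:
```python
from h import *
crop("top0",255,115,400,270,5,"tc"); crop("scene0",145,165,310,310,4,"sc")
c=load("top0"); print(c["R"])
for n,p in dict(FL=(288,122),FR=(390,142),BL=(275,200),BR=(378,204)).items(): print(n,onz(c,*p,0.078))
```

```text
[[ 0.01219254 -0.9998931   0.00806987]
 [-0.99454614 -0.01296257 -0.10348892]
 [ 0.10358246 -0.00676407 -0.99459787]]
FL [0.7584961  0.06293092 0.078     ]
FR [ 0.71922265 -0.14786554  0.078     ]
BL [0.59545357 0.08756406 0.078     ]
BR [ 0.59003832 -0.12172585  0.078     ]
```

View pics/tc.png

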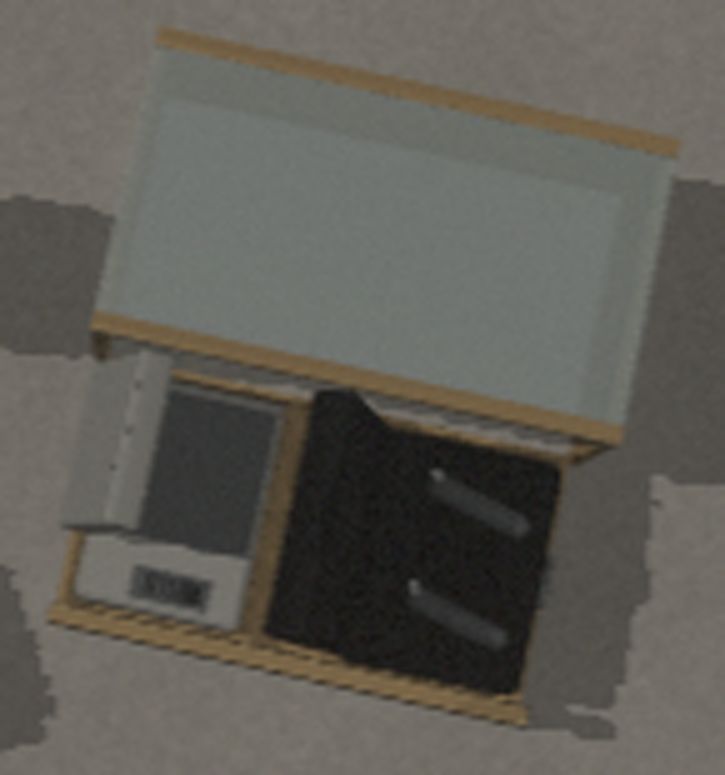

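View pics/sc.png

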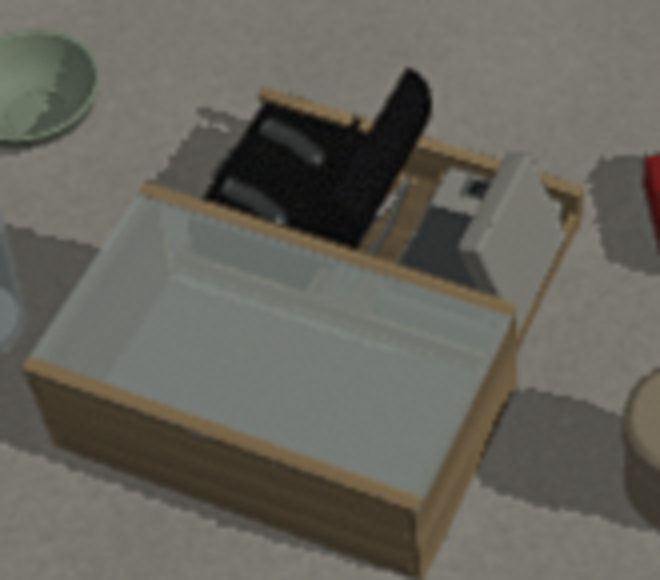

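The top view shows the case at crop corners (157,30), (680,150), (620,437), (95,322). The white light is at left (+y) with its wheel near (170,588), and the black charger is at right (-y). The red (220,247) and pink (160,295) look-alikes stand outside the drawer. The white light in the drawer is the one meant.

```bash
cat >> h.py <<'E'
def frame(o,yaw):
    c,s=np.cos(yaw),np.sin(yaw); R=np.array([[c,-s,0],[s,c,0],[0,0,1]]); return lambda p: np.array(o)+R@np.array(p)
E
python3 - <<'E'
from h import *
c=load("top0")
f=lambda x,y:(255+(x+.5)/5-.5,115+(y+.5)/5-.5)
P=[onz(c,*f(*p),.078) for p in[(157,30),(680,150),(620,437),(95,322)]]
for p in P: print(p)
print(np.linalg.norm(P[0]-P[1]),np.linalg.norm(P[1]-P[2]),np.linalg.norm(P[2]-P[3]),np.linalg.norm(P[3]-P[0]))
cen=np.mean(P,0);print("cen",cen)
for a,b in((1,0),(2,3)):
    d=P[b]-P[a];print("yaw",np.arctan2(-d[0],d[1]))
A=onz(c,*f(48,618),.036);B=onz(c,*f(525,720),.036);d=A-B
print(A,B,np.linalg.norm(d),"yaw",np.arctan2(-d[0],d[1]),"mid",(A+B)/2)
E
```

```text
[0.76141115 0.06710052 0.078     ]
[ 0.71375908 -0.1490314   0.078     ]
[ 0.59415091 -0.12299026  0.078     ]
[0.63860767 0.0910153  0.078     ]
0.22132267677965936 0.12241019575435269 0.21857443163398504 0.1251103995766934
cen [ 0.6769822  -0.02847646  0.078     ]
yaw -0.2170050507083395
yaw -0.20482331018900626
[0.51968151 0.1095785  0.036     ] [ 0.47939005 -0.09136373  0.036     ] 0.20494189122026607 yaw -0.19788846126100992 mid [0.49953578 0.00910739 0.036     ]
```

```bash
python3 - <<'E'
from h import *
for n,b,k in(("top0",(262,180,322,245),12),("scene0",(235,180,300,260),9),("top0",(305,185,372,260),10),("scene0",(190,175,265,235),10)):
    im=load(n)["im"][b[1]:b[3],b[0]:b[2]]
    im=cv2.resize(im,None,fx=k,fy=k,interpolation=cv2.INTER_CUBIC)
    im=np.clip((im/255.)**.6*255,0,255).astype(np.uint8)
    for i in range(0,b[2]-b[0],10): cv2.putText(im,str(b[0]+i),(i*k,10),0,.4,(0,255,255),1);cv2.line(im,(i*k,12),(i*k,18),(0,255,255),1)
    for i in range(0,b[3]-b[1],10): cv2.putText(im,str(b[1]+i),(0,i*k+4),0,.4,(0,255,255),1)
    cv2.imwrite(f"pics/z_{n}_{b[0]}.png",im)
E
ls pics
```

```text
sc.png
scene0.npz
scene0.png
tc.png
top0.npz
top0.png
wrist0.npz
wrist0.png
z_scene0_190.png
z_scene0_235.png
z_top0_262.png
z_top0_305.png
```

View pics/z_top0_262.png

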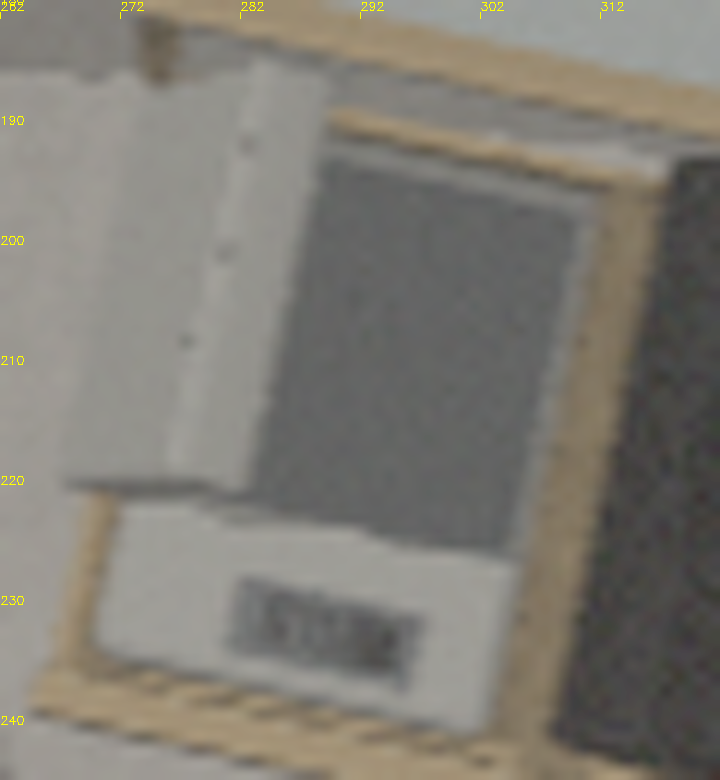

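View pics/z_scene0_235.png

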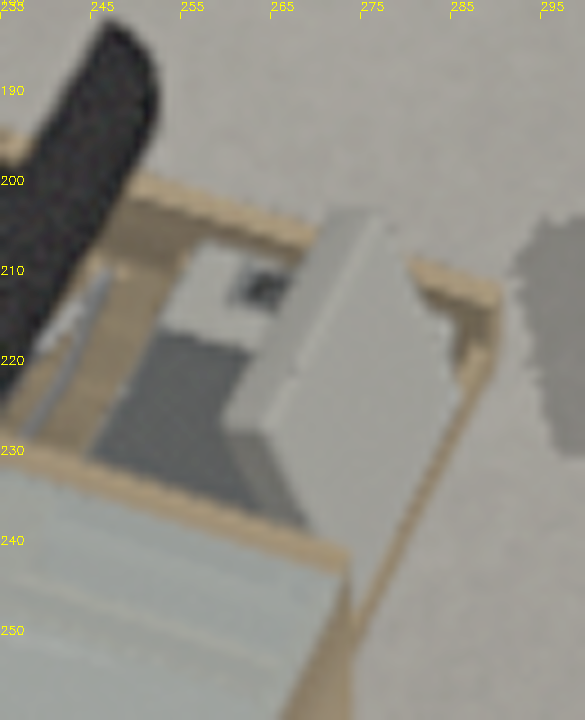

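View pics/z_top0_305.png

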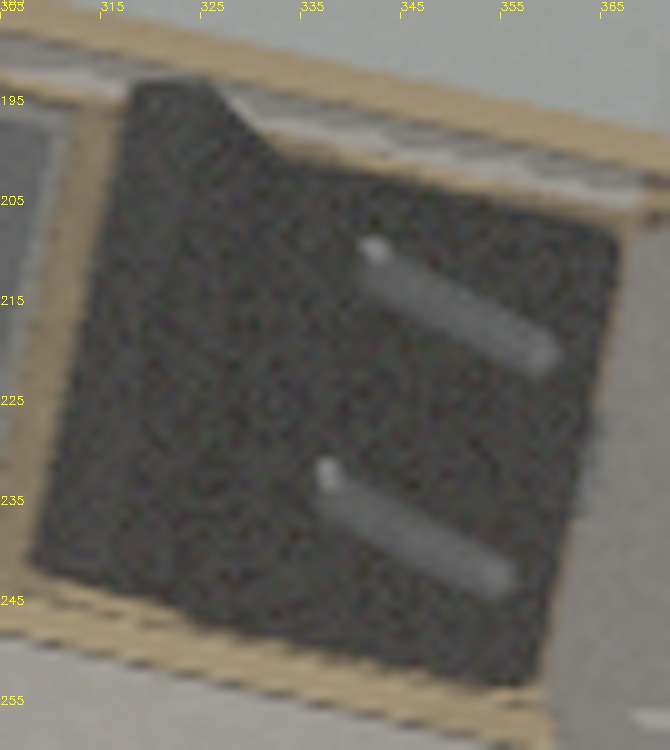

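View pics/z_scene0_190.png

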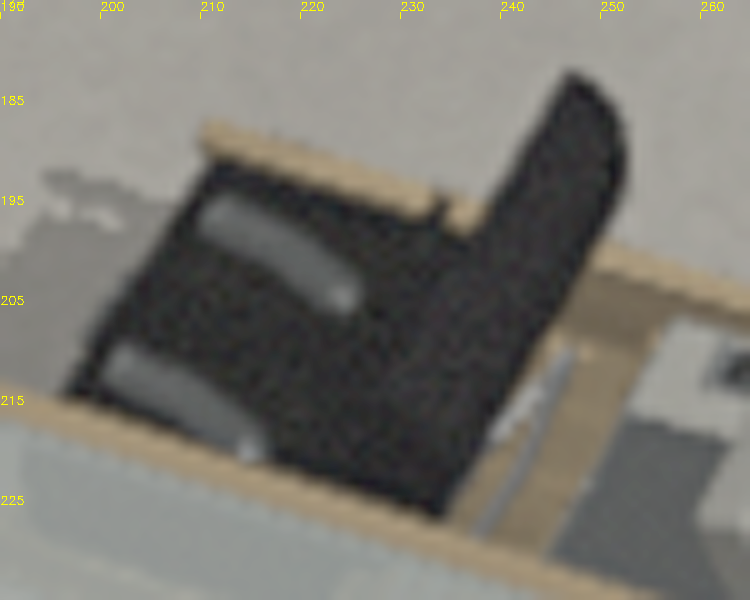

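Run:
```python
from h import *
t=load("top0");s=load("scene0")
yaw=-.207;O=np.array([.678,-.0285,0]);c_,s_=np.cos(yaw),np.sin(yaw);R=np.array([[c_,-s_,0],[s_,c_,0],[0,0,1]])
loc=lambda X:np.round(R.T@(X-O)*1000,1)
for n,a,b in(("outer-x",(275.7,219.9),(276.4,203.9)),("outer+x",(282.4,185.4),(263.7,227.3)),("in-x",(282,220.4),(271.2,202.9)),("in+x",(288.7,186.3),(259.2,226.2))):
    X,e=tri(t,a,s,b);print(n,X,e*1000,loc(X))
X=onz(t,288.6,232.3,.040);print("wheel",X,loc(X))
for q in[(269.5,234),(302,241)]: X=onz(t,*q,.034);print("base corner",X,loc(X))
for q in[(366,208),(358,253),(308,242)]: X=onz(t,*q,.04);print("ch base corner",X,loc(X))
# predicted hinge line pts and lid edge at various angles
for th in(1.0,1.2,1.4,1.6,1.9):
    # lid edge: from hinge (case y -59+36), in plane: r=74 along, 9 normal
    y=-23-(74*np.cos(th)-9*np.sin(th)); z=40+74*np.sin(th)+9*np.cos(th)
    r=[]
    for x in(-175,-77): 
        X=O+R@np.array([x,y,z])/1000; r+= [np.round(proj(t,X),0),np.round(proj(s,X),0)]
    print(th,round(y),round(z),*r)
```

```text
outer-x [0.55303493 0.08478934 0.10062794] 1.3009283219844487 [-145.6   85.2  100.6]
outer+x [0.62149679 0.07152339 0.10428421] 3.2081588165829165 [-75.9  86.3 104.3]
in-x [0.55215212 0.07278729 0.10041705] 0.468638688046249 [-144.    73.3  100.4]
in+x [0.6197969  0.06031239 0.1032297 ] 0.6012505606713935 [-75.2  75.  103.2]
wheel [0.53252596 0.05840691 0.04      ] [-160.2   55.2   40. ]
base corner [0.52878583 0.09859423 0.034     ] [-172.1   93.7   34. ]
base corner [0.51487199 0.02978936 0.034     ] [-171.6   23.5   34. ]
ch base corner [ 0.58606914 -0.10484245  0.04      ] [-74.3 -93.6  40. ]
ch base corner [ 0.49099821 -0.08734406  0.04      ] [-170.9  -96.    40. ]
ch base corner [0.51268453 0.01750861 0.04      ] [-171.2   11.    40. ]
1.0 -55 107 [343. 250.] [224. 175.] [353. 201.] [203. 206.]
1.2 -41 112 [337. 248.] [229. 175.] [347. 199.] [209. 207.]
1.4 -27 114 [329. 247.] [235. 176.] [340. 197.] [215. 208.]
1.6 -12 114 [322. 245.] [241. 178.] [332. 196.] [222. 210.]
1.9 9 107 [311. 243.] [250. 183.] [321. 194.] [231. 215.]
```

```bash
cat > path.py <<'E'
import numpy as np
S=np.linspace(0,74,75); lid=np.stack([S,25.5-16.5*((S-37)/37)**2])
S2=np.linspace(0,70,71); pan=np.stack([S2,16+0*S2])
def ang(prof,h,y,z,w,th0):
    # largest theta<=th0 with profile outside finger (y+-w, z..inf)
    for th in np.arange(th0,-.01,-.005):
        py=h[0]-(prof[0]*np.cos(th)-prof[1]*np.sin(th)); pz=h[1]+prof[0]*np.sin(th)+prof[1]*np.cos(th)
        ins=(np.abs(py-y)<w)&(pz>z)
        if not ins.any():
            # all intermediate fine
            return th
    return -1
def run(prof,h,pts,th,w):
    p0=np.array(pts[0],float)
    for p in pts[1:]:
        p=np.array(p,float)
        for k in range(1,11):
            q=p0+(p-p0)*k/10; th=ang(prof,h,*q,w,th)
        print(p,round(th,3)); p0=p
if __name__=="__main__":
    for w in(14.5,9):
        print("panel",w); run(pan,(93,34),[(118,85),(100,85),(90,85),(80,85),(70,85),(62,80),(55,75),(50,68),(46,62),(43,56),(43,52),(43,50)],1.24,w)
        print("lid",w); run(lid,(-23,40),[(36,85),(25,85),(10,85),(0,88),(-10,90),(-20,92),(-30,92),(-40,90),(-50,87),(-60,82),(-68,76),(-74,70),(-78,66),(-80,63),(-81,61)],1.9,w)
E
python3 path.py
```

```text
panel 14.5
[100.  85.] 1.105
[90. 85.] 0.94
[80. 85.] 0.8
[70. 85.] 0.685
[62. 80.] 0.545
[55. 75.] 0.425
[50. 68.] 0.295
[46. 62.] 0.19
[43. 56.] 0.09
[43. 52.] 0.03
[43. 50.] -0.005
lid 14.5
[25. 85.] 1.785
[10. 85.] 1.415
[ 0. 88.] 1.2
[-10.  90.] 1.025
[-20.  92.] 0.89
[-30.  92.] 0.76
[-40.  90.] 0.63
[-50.  87.] 0.535
[-60.  82.] 0.415
[-68.  76.] 0.27
[-74.  70.] 0.115
[-78.  66.] 0.015
[-80.  63.] -1
[-81.  61.] -1
panel 9
[100.  85.] 1.215
[90. 85.] 1.03
[80. 85.] 0.875
[70. 85.] 0.74
[62. 80.] 0.59
[55. 75.] 0.46
[50. 68.] 0.315
[46. 62.] 0.205
[43. 56.] 0.1
[43. 52.] 0.03
[43. 50.] -0.005
lid 9
[25. 85.] 1.9
[10. 85.] 1.55
[ 0. 88.] 1.335
[-10.  90.] 1.13
[-20.  92.] 0.98
[-30.  92.] 0.82
[-40.  90.] 0.675
[-50.  87.] 0.545
[-60.  82.] 0.415
[-68.  76.] 0.27
[-74.  70.] 0.12
[-78.  66.] 0.04
[-80.  63.] -1
[-81.  61.] -1
```

Call:
servo_tool([
  {"hand": 1,"yaw": 6.6},
  {"hand": 1,"yaw": 6.6},
  {"hand": 1,"yaw": 6.6},
  {"hand": 1,"yaw": 6.6},
  {"hand": 1},
], newtons=40)

```text
schema error: expected keys hand, travel, yaw
```

```bash
cat >> h.py <<'E'
from scipy.spatial.transform import Rotation as Ro
YAW=-.207;O=np.array([.678,-.0285,0]);RC=Ro.from_euler('z',YAW).as_matrix()
def where():
    s=manip.sense(); p=RC.T@(np.array(s["tcp_pos"])-O)*1000
    R=Ro.from_quat(s["tool_rot"]).as_matrix()
    print("t",s["t"],"case",p.round(1),"F(case)",(RC.T@np.array(s["force"])).round(1),"toolx yaw rel case deg",np.degrees(np.arctan2(R[1,0],R[0,0])-YAW).round(2),"gap",s["finger_gap"])
    return p,R
def go(tgt):
    p,R=where(); d=R.T@(RC@(np.array(tgt)-p)); print("tool travel",d.round(1))
E
python3 -c "
from h import *
go((-109,122,200))"
```

```text
t 0.15 case [-391.6 -670.7  230.6] F(case) [-0.  -0.8 -0.8] toolx yaw rel case deg 26.4 gap 0.9989668613762596
tool travel [ 605.6 -584.3   31.7]
```

Call:
servo_tool([
  {"hand": 1,"travel": [0,0,0],"yaw": 6.6},
  {"hand": 1,"travel": [0,0,0],"yaw": 6.6},
  {"hand": 1,"travel": [0,0,0],"yaw": 6.6},
  {"hand": 1,"travel": [0,0,0],"yaw": 6.6},
  {"hand": 1,"travel": [0,0,0],"yaw": 0},
], newtons=40)

```text
t: 0.65
tcp_pos: [0.1569, -0.6047, 0.2309]
tool_rot: [0.995, -0.103, -0.0, -0.0]
force: [-0.6, 0.6, -0.3]
finger_gap: 0.145
```

```bash
python3 -c "
from h import *
go((-109,122,200))"
```

```text
t 0.65 case [-391.5 -671.   230.9] F(case) [-0.7  0.4 -0.3] toolx yaw rel case deg 0.01 gap 0.14452344286447816
tool travel [ 282.7 -792.9   31.5]
```

Call:
servo_tool([
  {"hand": 1,"travel": [12,-33,0],"yaw": 0},
  {"hand": 1,"travel": [12,-33,0],"yaw": 0},
  {"hand": 1,"travel": [12,-33,0],"yaw": 0},
  {"hand": 1,"travel": [12,-33,0],"yaw": 0},
  {"hand": 1,"travel": [12,-33,0],"yaw": 0},
  {"hand": 1,"travel": [12,-33,0],"yaw": 0},
  {"hand": 1,"travel": [12,-33,0],"yaw": 0},
  {"hand": 1,"travel": [12,-33,0],"yaw": 0},
  {"hand": 1,"travel": [12,-33,0],"yaw": 0},
  {"hand": 1,"travel": [12,-33,0],"yaw": 0},
  {"hand": 1,"travel": [12,-33,0],"yaw": 0},
  {"hand": 1,"travel": [12,-33,0],"yaw": 0},
  {"hand": 1,"travel": [12,-33,0],"yaw": 0},
  {"hand": 1,"travel": [12,-33,0],"yaw": 0},
  {"hand": 1,"travel": [12,-33,0],"yaw": 0},
  {"hand": 1,"travel": [12,-33,0],"yaw": 0},
  {"hand": 1,"travel": [12,-33,0],"yaw": 0},
  {"hand": 1,"travel": [12,-33,0],"yaw": 0},
  {"hand": 1,"travel": [12,-33,0],"yaw": 0},
  {"hand": 1,"travel": [12,-33,0],"yaw": 0},
])

```text
t: 2.65
tcp_pos: [0.528, -0.007, 0.2313]
tool_rot: [0.995, -0.102, 0.0, 0.0]
force: [0.4, -0.7, 0.0]
finger_gap: -0.002
```

```bash
python3 -c "
from h import *
go((-109,122,160))"
```

```text
t 2.65 case [-151.2   -9.7  231.3] F(case) [ 0.5 -0.6  0. ] toolx yaw rel case deg 0.18 gap -0.0021721003384063105
tool travel [  42.6 -131.6   71.3]
```

Call:
servo_tool([
  {"hand": 1,"travel": [11,-33,0],"yaw": 0},
  {"hand": 1,"travel": [11,-33,0],"yaw": 0},
  {"hand": 1,"travel": [10,-33,0],"yaw": 0},
  {"hand": 1,"travel": [10,-33,0],"yaw": 0},
  {"hand": 1,"travel": [0,0,35],"yaw": 0},
  {"hand": 1,"travel": [0,0,35],"yaw": 0},
  {"hand": 1,"travel": [0,0,0],"yaw": 0},
])

```text
t: 3.35
tcp_pos: [0.5917, 0.1126, 0.1566]
tool_rot: [0.995, -0.102, -0.006, 0.001]
force: [-1.0, 0.5, 0.5]
finger_gap: -0.002
```

```bash
python3 -c "
from h import *
go((-109,118,85))
for n in('scene','top','wrist'): snap(n,n+'1')
crop('scene1',150,100,350,260,4,'s1'); crop('wrist1',0,0,560,420,1,'w1')"
```

```text
t 3.35 case [-113.5  120.3  156.6] F(case) [-1.1  0.3  0.5] toolx yaw rel case deg 0.17 gap -0.0021795737745046568
tool travel [ 5.3  2.2 71.5]
```

View pics/s1.png

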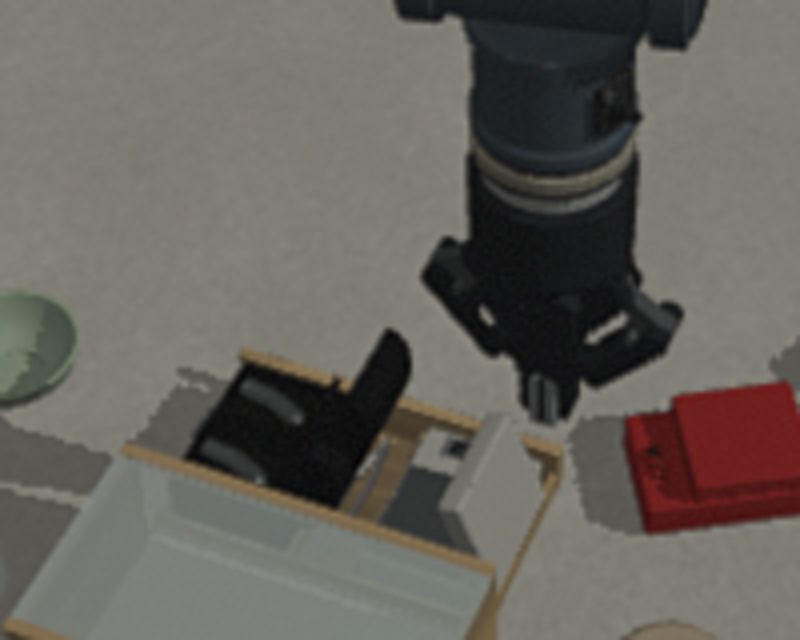

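View pics/w1.png

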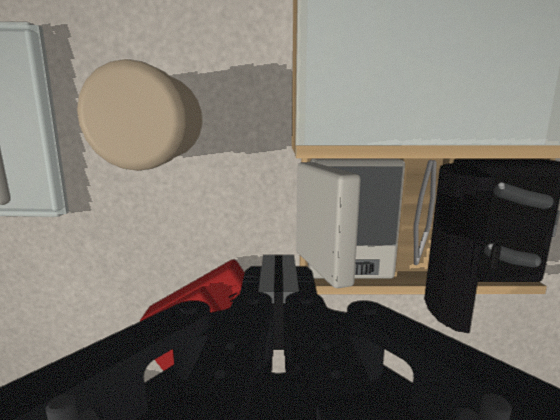

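Call:
servo_tool([
  {"hand": 1,"travel": [2,0,25],"yaw": 0},
  {"hand": 1,"travel": [0,0,25],"yaw": 0},
  {"hand": 1,"travel": [0,2,21],"yaw": 0},
  {"hand": 1,"travel": [0,0,0],"yaw": 0},
  {"hand": 1,"travel": [0,9,0],"yaw": 0},
  {"hand": 1,"travel": [0,9,0],"yaw": 0},
  {"hand": 1,"travel": [0,10,0],"yaw": 0},
  {"hand": 1,"travel": [0,10,0],"yaw": 0},
  {"hand": 1,"travel": [0,10,0],"yaw": 0},
  {"hand": 1,"travel": [0,0,0],"yaw": 0},
])

```text
t: 4.5
tcp_pos: [0.5872, 0.0612, 0.0906]
tool_rot: [0.995, -0.104, 0.0, 0.0]
force: [0.2, -0.0, -0.8]
finger_gap: -0.0
```

```bash
python3 -c "
from h import *
go((-109,62,80))
for n in('scene','wrist'): snap(n,n+'2')
crop('scene2',150,100,350,260,4,'s2')"
```

```text
t 4.5 case [-107.3   69.1   90.6] F(case) [ 0.2  0.  -0.8] toolx yaw rel case deg -0.09 gap -3.010335309453443e-05
tool travel [-1.7  7.1 10.6]
```

View pics/s2.png

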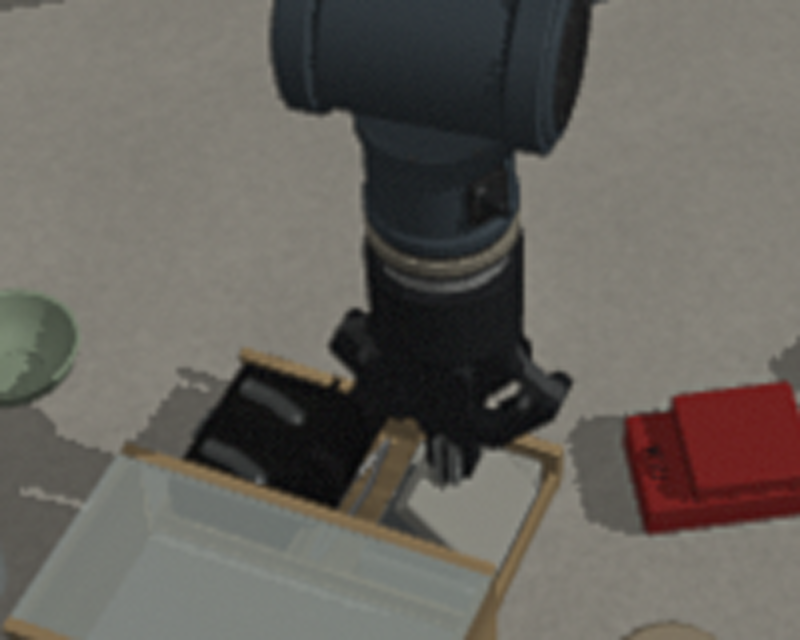

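Call:
servo_tool([
  {"hand": 1,"travel": [-2,7,8],"yaw": 0},
  {"hand": 1,"travel": [0,6,6],"yaw": 0},
  {"hand": 1,"travel": [0,3,5],"yaw": 0},
  {"hand": 1,"travel": [0,0,0],"yaw": 0},
  {"hand": 1,"travel": [0,0,-20],"yaw": 0},
  {"hand": 1,"travel": [0,0,-25],"yaw": 0},
  {"hand": 1,"travel": [-6,9,0],"yaw": 0},
  {"hand": 1,"travel": [-7,8,0],"yaw": 0},
  {"hand": 1,"travel": [0,0,0],"yaw": 0},
])

```text
t: 5.5
tcp_pos: [0.5631, 0.0331, 0.1153]
tool_rot: [0.995, -0.104, -0.002, 0.0]
force: [0.5, 1.1, -0.1]
finger_gap: 0.003
```

```bash
python3 -c "
from h import *
go((-122,38,88))
for n in('scene','wrist'): snap(n,n+'3')
crop('scene3',150,100,350,260,4,'s3')"
```

```text
t 5.5 case [-125.1   36.7  115.3] F(case) [ 0.2  1.1 -0.1] toolx yaw rel case deg -0.05 gap 0.0026279716952603374
tool travel [ 3.2 -1.3 27.2]
```

View pics/s3.png

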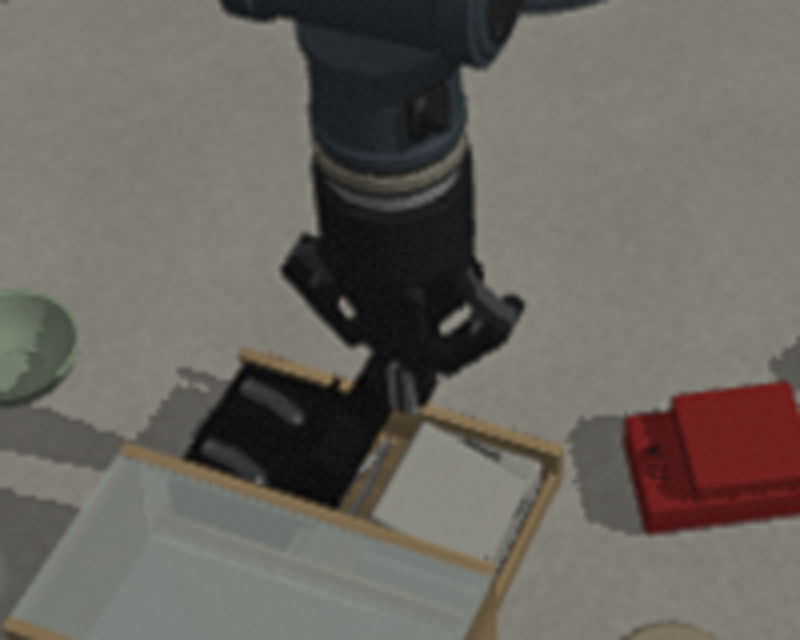

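View pics/wrist3.png

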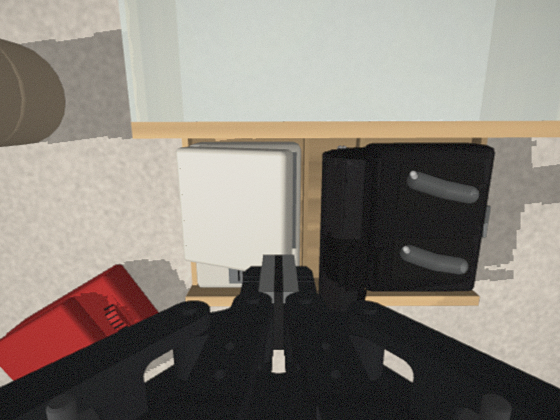

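Call:
servo_tool([
  {"hand": 1,"travel": [0,0,15],"yaw": 0},
  {"hand": 1,"travel": [0,0,14],"yaw": 0},
  {"hand": 1,"travel": [0,0,0],"yaw": 0},
  {"hand": 1,"travel": [0,10,0],"yaw": 0},
  {"hand": 1,"travel": [0,8,0],"yaw": 0},
  {"hand": 1,"travel": [0,9,0],"yaw": 0},
  {"hand": 1,"travel": [0,10,-3],"yaw": 0},
  {"hand": 1,"travel": [0,10,-2],"yaw": 0},
  {"hand": 1,"travel": [0,10,-1],"yaw": 0},
  {"hand": 1,"travel": [0,10,0],"yaw": 0},
  {"hand": 1,"travel": [0,10,2],"yaw": 0},
  {"hand": 1,"travel": [0,0,0],"yaw": 0},
])

```text
t: 6.8
tcp_pos: [0.5494, -0.0432, 0.0908]
tool_rot: [0.995, -0.104, -0.001, 0.0]
force: [0.4, 0.3, 1.2]
finger_gap: -0.004
```

```bash
python3 -c "
from h import *
go((-122,-60,82))
for n in('scene','wrist'): snap(n,n+'4')
crop('scene4',150,100,350,260,4,'s4')"
```

```text
t 6.8 case [-122.8  -40.9   90.8] F(case) [0.4 0.4 1.2] toolx yaw rel case deg -0.1 gap -0.0043565578238481655
tool travel [ 0.9 19.1  8.8]
```

View pics/s4.png

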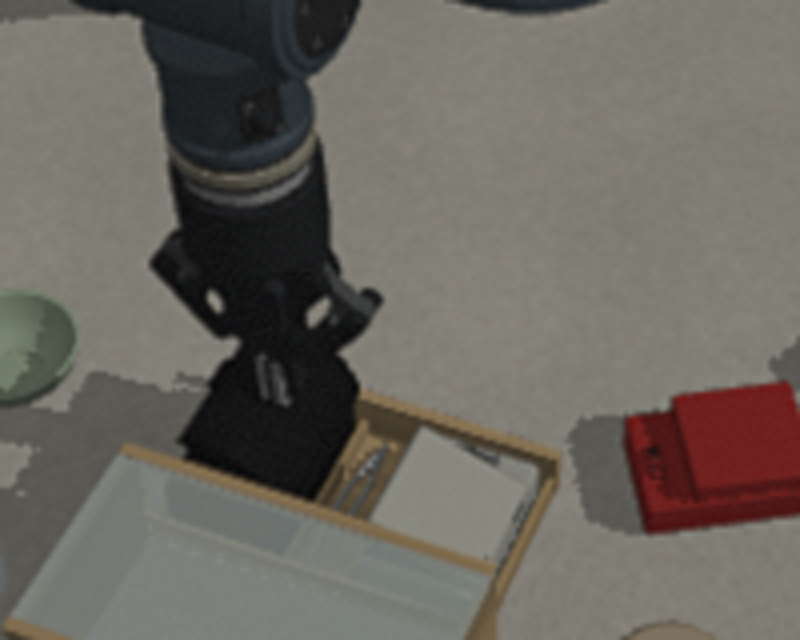

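View pics/wrist4.png

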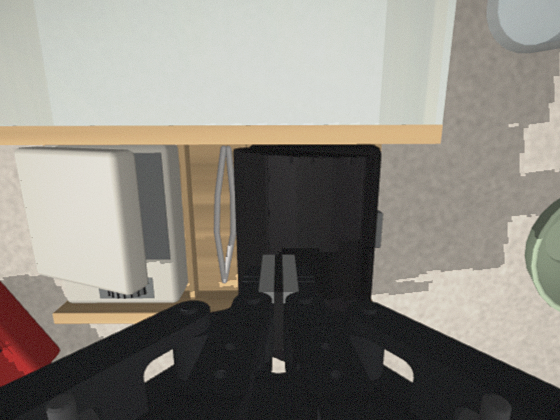

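Call:
servo_tool([
  {"hand": 1,"travel": [0,9,4],"yaw": 0},
  {"hand": 1,"travel": [0,10,5],"yaw": 0},
  {"hand": 1,"travel": [0,8,6],"yaw": 0},
  {"hand": 1,"travel": [0,7,6],"yaw": 0},
  {"hand": 1,"travel": [0,5,2],"yaw": 0},
  {"hand": 1,"travel": [0,0,1],"yaw": 0},
  {"hand": 1,"travel": [0,0,1],"yaw": 0},
  {"hand": 1,"travel": [0,0,0],"yaw": 0},
])

```text
t: 7.7
tcp_pos: [0.5421, -0.0798, 0.0662]
tool_rot: [0.995, -0.103, 0.0, -0.0]
force: [0.1, -0.4, -0.0]
finger_gap: 0.0
```

```bash
python3 -c "
from h import *
where()
for n in('scene','wrist'): snap(n,n+'5')
crop('scene5',150,140,350,260,4,'s5')"
```

```text
t 7.7 case [-122.4  -78.2   66.2] F(case) [ 0.2 -0.4 -0. ] toolx yaw rel case deg -0.0 gap 0.000308381215348495
```

View pics/s5.png

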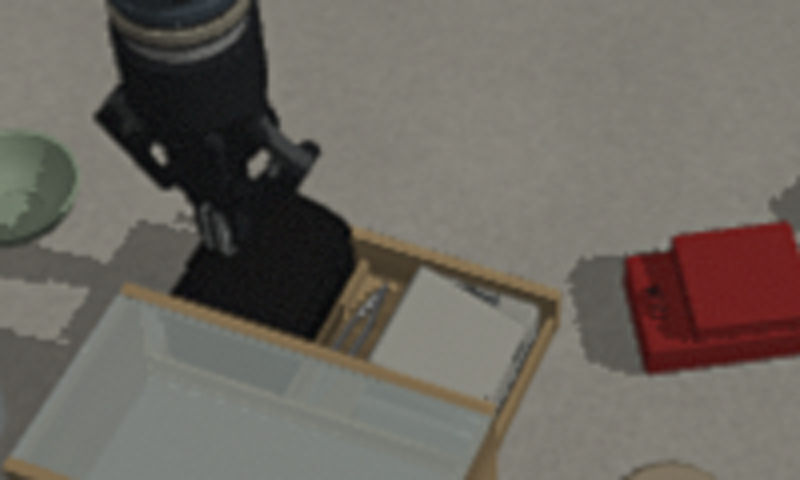

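Call:
servo_tool([
  {"hand": 1,"travel": [0,0,1],"yaw": 0},
  {"hand": 1,"travel": [0,0,1],"yaw": 0},
  {"hand": 1,"travel": [0,0,1],"yaw": 0},
  {"hand": 1,"travel": [0,0,0],"yaw": 0},
])

```text
t: 8.2
tcp_pos: [0.5421, -0.0798, 0.0633]
tool_rot: [0.995, -0.103, -0.0, -0.0]
force: [-0.8, 0.2, 2.7]
finger_gap: 0.001
```

```bash
python3 -c "
from h import *
where()"
```

```text
t 8.2 case [-122.5  -78.1   63.3] F(case) [-0.8 -0.   2.7] toolx yaw rel case deg 0.01 gap 0.0006499944310921166
```

Call:
servo_tool([
  {"hand": 1,"travel": [0,0,1],"yaw": 0},
  {"hand": 1,"travel": [0,0,1],"yaw": 0},
  {"hand": 1,"travel": [0,0,0],"yaw": 0},
])

```text
t: 8.5
tcp_pos: [0.5426, -0.0804, 0.062]
tool_rot: [0.995, -0.103, 0.001, 0.0]
force: [-1.3, -1.2, 6.2]
finger_gap: 0.001
```

```bash
python3 -c "
from h import *
where()"
```

```text
t 8.5 case [-121.9  -78.6   62. ] F(case) [-1.1 -1.5  6.2] toolx yaw rel case deg 0.01 gap 0.0008886894024241004
```

Call:
servo_tool([
  {"hand": 1,"travel": [0,0,1],"yaw": 0},
  {"hand": 1,"travel": [0,0,1],"yaw": 0},
  {"hand": 1,"travel": [0,0,0],"yaw": 0},
])

```text
t: 8.8
tcp_pos: [0.5441, -0.0809, 0.0613]
tool_rot: [0.995, -0.103, 0.003, 0.001]
force: [-0.6, -1.5, 12.9]
finger_gap: -0.001
```

```bash
python3 -c "
from h import *
where()"
```

```text
t 8.8 case [-120.3  -78.8   61.3] F(case) [-0.3 -1.6 12.9] toolx yaw rel case deg -0.0 gap -0.0009576563126123774
```

Call:
servo_tool([
  {"hand": 1,"travel": [0,0,1.5],"yaw": 0},
  {"hand": 1,"travel": [0,0,1.5],"yaw": 0},
  {"hand": 1,"travel": [0,0,0],"yaw": 0},
])

```text
t: 9.1
tcp_pos: [0.5453, -0.0815, 0.0604]
tool_rot: [0.995, -0.103, 0.004, 0.001]
force: [-3.0, -1.3, 25.4]
finger_gap: -0.0
```

```bash
python3 -c "
from h import *
where()"
```

```text
t 9.1 case [-118.9  -79.2   60.4] F(case) [-2.7 -1.9 25.4] toolx yaw rel case deg 0.02 gap -9.943816412857607e-05
```

Call:
servo_tool([
  {"hand": 1,"travel": [0,0,-6],"yaw": 0},
  {"hand": 1,"travel": [0,0,-10],"yaw": 0},
  {"hand": 1,"travel": [0,0,-25],"yaw": 0},
  {"hand": 1,"travel": [0,-30,-15],"yaw": 0},
  {"hand": 1,"travel": [0,-40,0],"yaw": 0},
  {"hand": 1,"travel": [4,-40,0],"yaw": 0},
  {"hand": 1,"travel": [4,-15,0],"yaw": 0},
  {"hand": 1,"travel": [0,0,0],"yaw": 0},
])

```text
t: 9.9
tcp_pos: [0.5761, 0.0426, 0.1121]
tool_rot: [0.995, -0.102, 0.0, -0.0]
force: [0.3, -0.5, -0.4]
finger_gap: -0.001
```

```bash
python3 -c "
from h import *
go((-109,45,85))
for n in('scene','wrist','top'): snap(n,n+'6')
crop('scene6',150,140,350,260,4,'s6')"
```

```text
t 9.9 case [-114.4   48.7  112.1] F(case) [ 0.4 -0.4 -0.4] toolx yaw rel case deg 0.21 gap -0.0006109867605769821
tool travel [ 5.4  3.7 27.1]
```

View pics/s6.png

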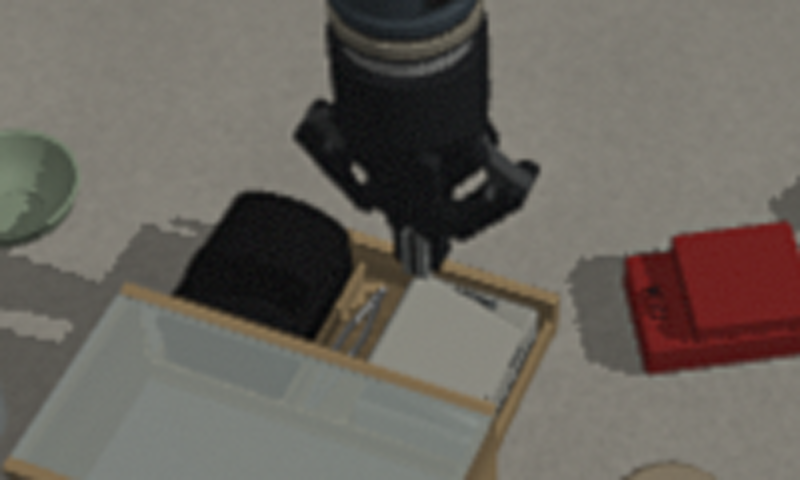

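View pics/wrist6.png

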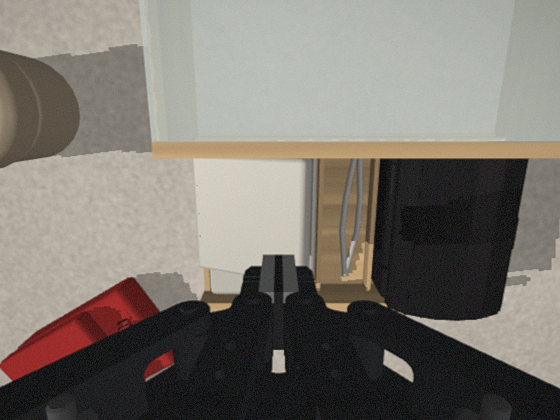

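The lid stayed shut after release. Next I press the panel flat.

Call:
servo_tool([
  {"hand": 1,"travel": [2,4,15],"yaw": 0},
  {"hand": 1,"travel": [0,0,15],"yaw": 0},
  {"hand": 1,"travel": [0,0,15],"yaw": 0},
  {"hand": 1,"travel": [0,0,10],"yaw": 0},
  {"hand": 1,"travel": [0,0,4],"yaw": 0},
  {"hand": 1,"travel": [0,0,2],"yaw": 0},
  {"hand": 1,"travel": [0,0,0],"yaw": 0},
])

```text
t: 10.75
tcp_pos: [0.5768, 0.0362, 0.0514]
tool_rot: [0.995, -0.104, 0.0, -0.0]
force: [-1.0, 0.5, -0.3]
finger_gap: -0.002
```

```bash
python3 -c "
from h import *
where()"
```

```text
t 10.75 case [-112.3   42.5   51.4] F(case) [-1.1  0.3 -0.3] toolx yaw rel case deg -0.03 gap -0.0018245621278487419
```

Call:
servo_tool([
  {"hand": 1,"travel": [0,0,1],"yaw": 0},
  {"hand": 1,"travel": [0,0,1],"yaw": 0},
  {"hand": 1,"travel": [0,0,1],"yaw": 0},
  {"hand": 1,"travel": [0,0,0],"yaw": 0},
])

```text
t: 11.15
tcp_pos: [0.5779, 0.0363, 0.0499]
tool_rot: [0.995, -0.103, 0.002, 0.0]
force: [-1.1, -0.2, 7.3]
finger_gap: -0.0
```

```bash
python3 -c "
from h import *
where()"
```

```text
t 11.15 case [-111.3   42.8   49.9] F(case) [-1.  -0.4  7.3] toolx yaw rel case deg 0.03 gap -0.00021949067992428045
```

Call:
servo_tool([
  {"hand": 1,"travel": [0,0,1],"yaw": 0},
  {"hand": 1,"travel": [0,0,0],"yaw": 0},
  {"hand": 1,"travel": [0,0,-15],"yaw": 0},
  {"hand": 1,"travel": [0,0,-20],"yaw": 0},
  {"hand": 1,"travel": [-35,-8,0],"yaw": 0},
  {"hand": 1,"travel": [-35,-10,0],"yaw": 0},
  {"hand": 1,"travel": [-20,0,0],"yaw": 0},
  {"hand": 1,"travel": [0,0,0],"yaw": 0},
])

```text
t: 11.95
tcp_pos: [0.4883, 0.0738, 0.0824]
tool_rot: [0.995, -0.102, -0.003, 0.0]
force: [-0.7, -0.0, -0.3]
finger_gap: -0.005
```

```bash
python3 -c "
from h import *
where()
for n in('scene','wrist','top'): snap(n,n+'7')
crop('scene7',190,160,310,260,6,'s7')"
```

```text
t 11.95 case [-206.7   61.1   82.4] F(case) [-0.7 -0.2 -0.3] toolx yaw rel case deg 0.1 gap -0.0049072543369460654
```

View pics/s7.png

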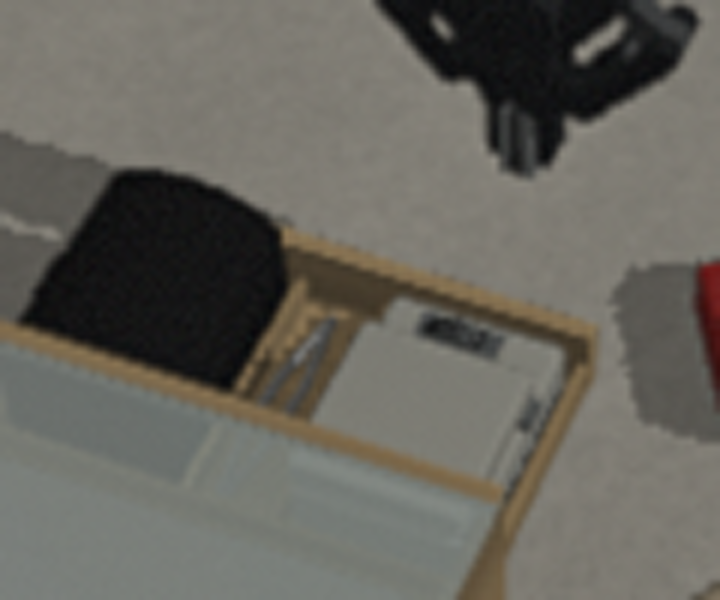

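View pics/wrist7.png

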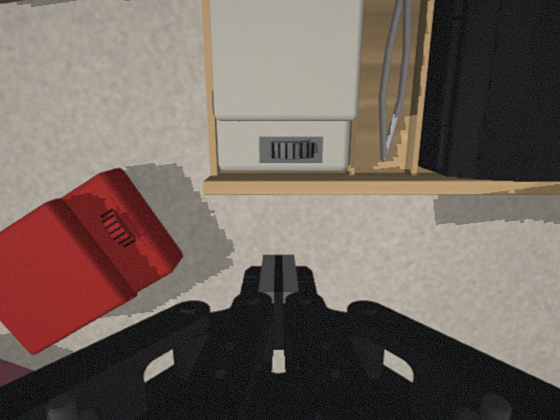

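```bash
python3 -c "
from h import *
c=load('wrist7')
for q in[(260,150),(291,150),(323,150),(270,150),(318,150),(294,140),(294,161)]:
    X=onz(c,*q,.036 if q[1]==150 else .038); print(q,(RC.T@(X-O)*1000).round(1))
for q in[(214,120),(352,117)]:
    X=onz(c,*q,.05); print('panel',q,(RC.T@(X-O)*1000).round(1))
crop('wrist7',200,90,380,200,4,'w7')
X=O+RC@np.array([-.160,.055,.04]);print(proj(c,X))
print('tip',proj(c,manip.sense()['tcp_pos']))
print((RC.T@(-c['R'].T@c['t']-O)*1000))
"
```

```text
(260, 150) [-152.3   69.4   36. ]
(291, 150) [-152.3   52.9   36. ]
(323, 150) [-152.3   35.8   36. ]
(270, 150) [-152.3   64.    36. ]
(318, 150) [-152.3   38.5   36. ]
(294, 140) [-147.    51.4   38. ]
(294, 161) [-157.9   51.3   38. ]
panel (214, 120) [-136.9   90.7   50. ]
panel (352, 117) [-135.5   24.1   50. ]
[287.05833928 165.34166462]
tip [275.28457491 269.06888939]
[-136.8808361    59.79083139  226.14408103]
```

View pics/w7.png

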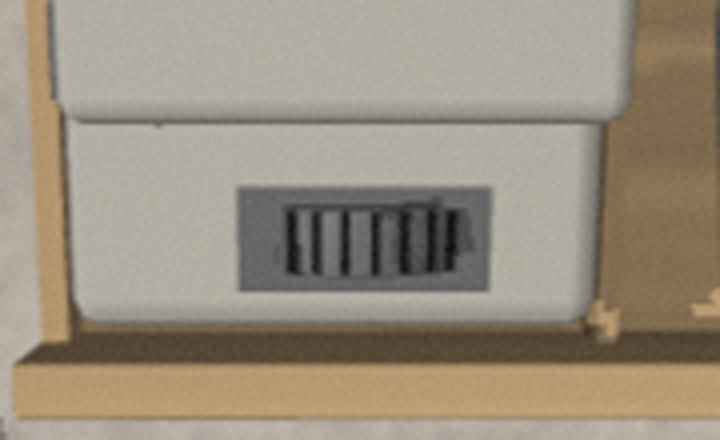

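```bash
python3 -c "
from h import *
where()
for n in('wrist','top'): snap(n,n+'8')
where()
crop('top8',255,115,400,270,5,'tc8')
c=load('wrist8')
"
```

```text
t 12.1 case [-200.3   61.    82.7] F(case) [-0.3 -0.   0.2] toolx yaw rel case deg 0.0 gap 0.0015159600271907857
t 12.2 case [-200.2   60.8   82.5] F(case) [0.2 0.3 0.1] toolx yaw rel case deg -0.03 gap -0.002048108528753348
```

View pics/tc8.png

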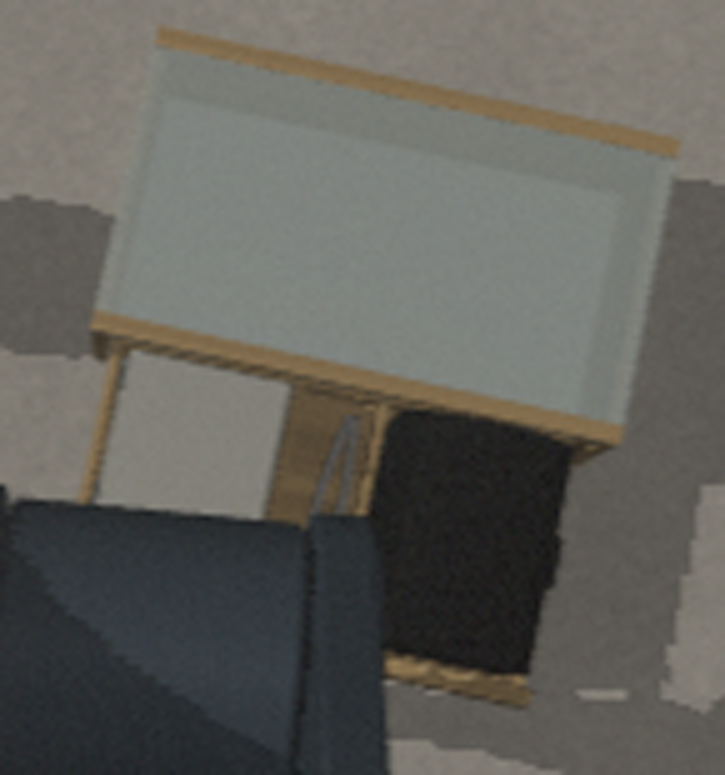

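View pics/wrist8.png

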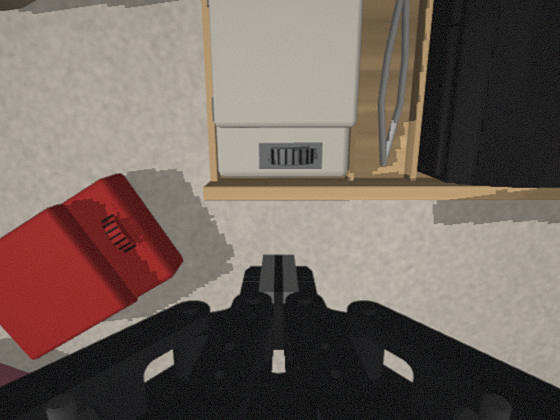

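```bash
python3 -c "
from h import *
c=load('wrist8')
for q,z in[((291,156),.037),((294,146),.038),((294,166),.038),((214,125),.05),((350,125),.05),((210,186),.036),((300,184),.036)]:
    X=onz(c,*q,z); print(q,(RC.T@(X-O)*1000).round(1))
t=load('top8')
f=lambda x,y:(255+(x+.5)/5-.5,115+(y+.5)/5-.5)
print((RC.T@(onz(t,*f(530,705),.036)-O)*1000).round(1))
go((-155,68,60))
"
```

```text
(291, 156) [-152.2   52.7   37. ]
(294, 146) [-146.9   51.2   38. ]
(294, 166) [-157.4   51.    38. ]
(214, 125) [-136.1   90.7   50. ]
(350, 125) [-136.1   24.6   50. ]
(210, 186) [-168.6   96.9   36. ]
(300, 184) [-167.5   47.6   36. ]
[-174.8 -103.1   36. ]
t 12.2 case [-200.2   60.8   82.5] F(case) [0.2 0.3 0.1] toolx yaw rel case deg -0.03 gap -0.002048108528753348
tool travel [45.1 -7.3 22.7]
```

Call:
servo_tool([
  {"hand": 1,"travel": [15,-2,0],"yaw": 0},
  {"hand": 1,"travel": [15,0,0],"yaw": 0},
  {"hand": 1,"travel": [15,0,0],"yaw": 0},
  {"hand": 1,"travel": [0,0,15],"yaw": 0},
  {"hand": 1,"travel": [0,0,15],"yaw": 0},
  {"hand": 1,"travel": [0,0,8],"yaw": 0},
  {"hand": 1,"travel": [0,0,3],"yaw": 0},
  {"hand": 1,"travel": [0,0,1],"yaw": 0},
  {"hand": 1,"travel": [0,0,0],"yaw": 0},
])

```text
t: 13.1
tcp_pos: [0.5372, 0.0652, 0.0405]
tool_rot: [0.995, -0.103, 0.0, -0.0]
force: [0.5, 0.6, 0.1]
finger_gap: -0.001
```

```bash
python3 -c "
from h import *
where()"
```

```text
t 13.1 case [-157.1   62.8   40.5] F(case) [0.4 0.7 0.1] toolx yaw rel case deg -0.0 gap -0.0010708295983729021
```

Call:
servo_tool([
  {"hand": 1,"travel": [2,0,0.7],"yaw": 0},
  {"hand": 1,"travel": [0,0,0.6],"yaw": 0},
  {"hand": 1,"travel": [0,0,0.4],"yaw": 0},
  {"hand": 1,"travel": [0,0,0],"yaw": 0},
])

```text
t: 13.5
tcp_pos: [0.5397, 0.0649, 0.0396]
tool_rot: [0.995, -0.103, 0.001, -0.0]
force: [-0.9, -0.0, 5.4]
finger_gap: 0.003
```

```bash
python3 -c "
from h import *
where()"
```

```text
t 13.5 case [-154.6   63.    39.6] F(case) [-0.9 -0.2  5.4] toolx yaw rel case deg 0.0 gap 0.0028072041511200702
```

Call:
servo_tool([
  {"hand": 1,"travel": [0,3,0],"yaw": 0},
  {"hand": 1,"travel": [0,3,0],"yaw": 0},
  {"hand": 1,"travel": [0,3,0],"yaw": 0},
  {"hand": 1,"travel": [0,3,0],"yaw": 0},
  {"hand": 1,"travel": [0,0,0],"yaw": 0},
])

```text
t: 14.0
tcp_pos: [0.5371, 0.0529, 0.0398]
tool_rot: [0.995, -0.103, 0.001, 0.0]
force: [-1.1, 0.2, 7.1]
finger_gap: 0.001
```

```bash
python3 -c "
from h import *
where()"
```

```text
t 14.0 case [-154.6   50.7   39.8] F(case) [-1.1 -0.   7.1] toolx yaw rel case deg -0.01 gap 0.001339362089045073
```

Call:
servo_tool([
  {"hand": 1,"travel": [0,3,0],"yaw": 0},
  {"hand": 1,"travel": [0,3,0],"yaw": 0},
  {"hand": 1,"travel": [0,3,0],"yaw": 0},
  {"hand": 1,"travel": [0,3,0],"yaw": 0},
  {"hand": 1,"travel": [0,0,0],"yaw": 0},
])

```text
t: 14.5
tcp_pos: [0.5334, 0.0411, 0.0383]
tool_rot: [0.995, -0.104, -0.0, 0.0]
force: [0.5, -1.1, 0.3]
finger_gap: 0.001
```

```bash
python3 -c "
from h import *
where()"
```

```text
t 14.5 case [-155.8   38.3   38.3] F(case) [ 0.7 -0.9  0.3] toolx yaw rel case deg -0.03 gap 0.0013856494223524786
```

Call:
servo_tool([
  {"hand": 1,"travel": [0,0,-8],"yaw": 0},
  {"hand": 1,"travel": [1,-12,0],"yaw": 0},
  {"hand": 1,"travel": [0,-12,0],"yaw": 0},
  {"hand": 1,"travel": [0,0,0],"yaw": 0},
  {"hand": 1,"travel": [0,0,6],"yaw": 0},
  {"hand": 1,"travel": [0,0,2],"yaw": 0},
  {"hand": 1,"travel": [0,0,0],"yaw": 0},
  {"hand": 1,"travel": [0,3,0],"yaw": 0},
  {"hand": 1,"travel": [0,3,0],"yaw": 0},
  {"hand": 1,"travel": [0,3,0],"yaw": 0},
  {"hand": 1,"travel": [0,3,0],"yaw": 0},
  {"hand": 1,"travel": [0,3,0],"yaw": 0},
  {"hand": 1,"travel": [0,1,0],"yaw": 0},
])

```text
t: 15.8
tcp_pos: [0.5382, 0.0498, 0.0398]
tool_rot: [0.995, -0.104, 0.002, -0.001]
force: [0.4, 3.2, 9.2]
finger_gap: 0.0
```

```bash
python3 -c "
from h import *
where()"
```

```text
t 15.8 case [-152.9   47.9   39.8] F(case) [-0.3  3.2  9.2] toolx yaw rel case deg -0.09 gap 0.0004788085897836042
```

Call:
servo_tool([
  {"hand": 1,"travel": [0,2,0],"yaw": 0},
  {"hand": 1,"travel": [0,2,0],"yaw": 0},
  {"hand": 1,"travel": [0,0,-20],"yaw": 0},
  {"hand": 1,"travel": [0,0,-22],"yaw": 0},
  {"hand": 1,"travel": [-25,-8,0],"yaw": 0},
  {"hand": 1,"travel": [-20,-6,0],"yaw": 0},
  {"hand": 1,"travel": [-15,0,0],"yaw": 0},
  {"hand": 1,"travel": [0,0,0],"yaw": 0},
  {"hand": 1,"travel": [0,0,0],"yaw": 0},
])

```text
t: 16.7
tcp_pos: [0.4803, 0.0709, 0.0805]
tool_rot: [0.995, -0.103, 0.0, 0.0]
force: [1.3, -0.8, 0.1]
finger_gap: 0.0
```

```bash
python3 -c "
from h import *
where()
snap('wrist','wrist9');snap('scene','scene9')
im=load('wrist9')['im'];cv2.imwrite('pics/w9.png',cv2.resize(im[100:210,190:370],None,fx=4,fy=4,interpolation=2))
crop('scene9',190,160,310,260,6,'s9')"
```

```text
t 16.7 case [-213.9   56.7   80.5] F(case) [ 1.5 -0.5  0.1] toolx yaw rel case deg -0.0 gap 4.8392567479405264e-05
```

View pics/w9.png

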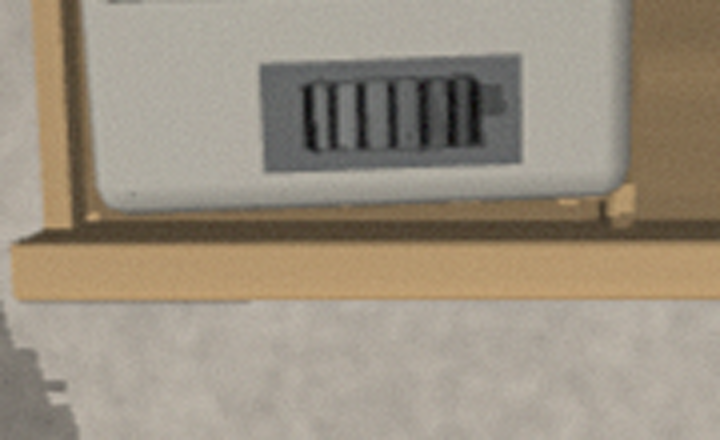

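View pics/wrist9.png

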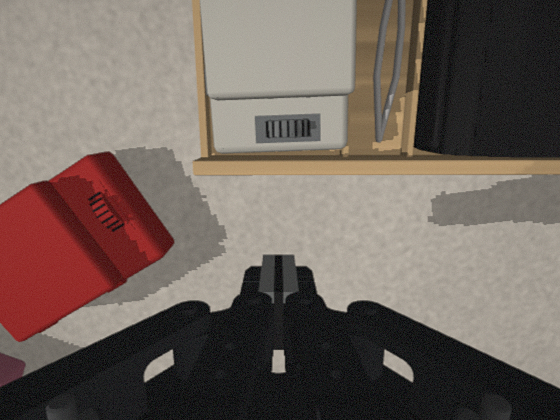

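View pics/s9.png

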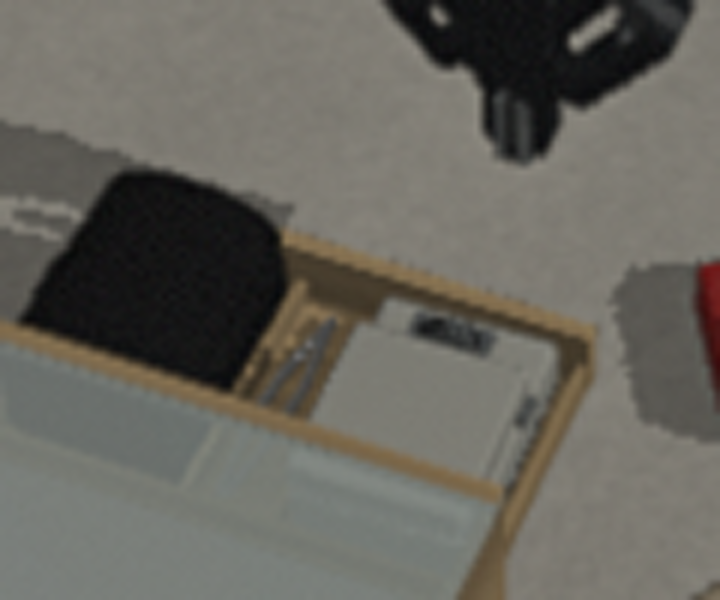

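```bash
python3 -c "
from h import *
c=load('wrist9')
for q,z in[((288.5,127.5),.038),((210,97),.05),((353,94),.05),((300,156),.036)]:
    print(q,(RC.T@(onz(c,*q,z)-O)*1000).round(1))
go((-155,60,60))"
```

```text
(288.5, 127.5) [-151.1   49.9   38. ]
(210, 97) [-137.    87.2   50. ]
(353, 94) [-135.7   20.1   50. ]
(300, 156) [-165.8   43.6   36. ]
t 16.8 case [-212.9   56.6   80.5] F(case) [ 0.5 -0.8 -0.7] toolx yaw rel case deg -0.03 gap 0.00016692106251124325
tool travel [57.8 -3.4 20.6]
```

Call:
servo_tool([
  {"hand": 1,"travel": [20,-2,0],"yaw": 0},
  {"hand": 1,"travel": [20,0,0],"yaw": 0},
  {"hand": 1,"travel": [18,0,0],"yaw": 0},
  {"hand": 1,"travel": [0,0,15],"yaw": 0},
  {"hand": 1,"travel": [0,0,15],"yaw": 0},
  {"hand": 1,"travel": [0,0,8],"yaw": 0},
  {"hand": 1,"travel": [0,0,3],"yaw": 0},
  {"hand": 1,"travel": [0,0,0.8],"yaw": 0},
  {"hand": 1,"travel": [0,0,0],"yaw": 0},
  {"hand": 1,"travel": [0,2,0],"yaw": 0},
  {"hand": 1,"travel": [0,2,0],"yaw": 0},
])

```text
t: 17.9
tcp_pos: [0.5377, 0.0578, 0.0399]
tool_rot: [0.995, -0.104, 0.002, -0.001]
force: [1.2, 3.4, 5.6]
finger_gap: -0.001
```

```bash
python3 -c "
from h import *
where()"
```

```text
t 17.9 case [-155.1   55.6   39.9] F(case) [0.5 3.6 5.6] toolx yaw rel case deg -0.04 gap -0.0011482912811298014
```

Call:
servo_tool([
  {"hand": 1,"travel": [0,2,0],"yaw": 0},
  {"hand": 1,"travel": [0,2,0],"yaw": 0},
  {"hand": 1,"travel": [0,2,0],"yaw": 0},
  {"hand": 1,"travel": [0,2,0],"yaw": 0},
])

```text
t: 18.3
tcp_pos: [0.5361, 0.0499, 0.0399]
tool_rot: [0.995, -0.104, 0.002, -0.001]
force: [1.0, 4.4, 5.5]
finger_gap: -0.002
```

```bash
python3 -c "
from h import *
where()"
```

```text
t 18.3 case [-155.    47.6   39.9] F(case) [0.  4.5 5.5] toolx yaw rel case deg -0.04 gap -0.002410071510176516
```

Call:
servo_tool([
  {"hand": 1,"travel": [0,0,-15],"yaw": 0},
  {"hand": 1,"travel": [0,0,-10],"yaw": 0},
  {"hand": 1,"travel": [-25,0,0],"yaw": 0},
  {"hand": 1,"travel": [-25,12,0],"yaw": 0},
  {"hand": 1,"travel": [-8,35,0],"yaw": 0},
  {"hand": 1,"travel": [0,0,0],"yaw": 0},
  {"hand": 1,"travel": [0,0,0],"yaw": 0},
])

```text
t: 19.0
tcp_pos: [0.4686, 0.0147, 0.0641]
tool_rot: [0.995, -0.104, 0.001, 0.0]
force: [0.6, 0.3, 0.1]
finger_gap: 0.003
```

```bash
python3 -c "
from h import *
snap('wrist','wrist10');go((-210,0,23))"
```

```text
t 19.05 case [-213.4   -0.3   64.1] F(case) [ 0.3  0.8 -0.3] toolx yaw rel case deg -0.05 gap 0.0027772152106701163
tool travel [ 3.4 -0.3 41.1]
```

View pics/wrist10.png

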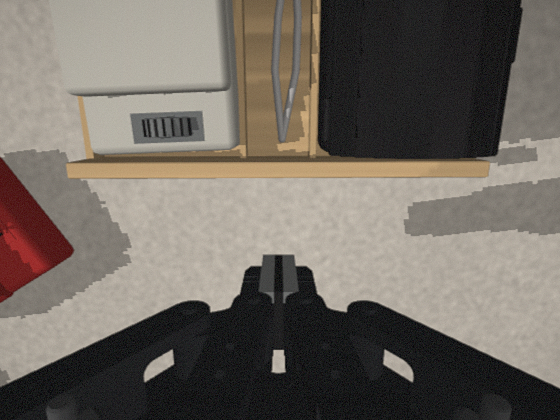

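Call:
servo_tool([
  {"hand": 1,"travel": [0,0,20],"yaw": 0},
  {"hand": 1,"travel": [0,0,21],"yaw": 0},
  {"hand": 1,"travel": [5,0,0],"yaw": 0},
  {"hand": 1,"travel": [10,0,0],"yaw": 0},
  {"hand": 1,"travel": [8,0,0],"yaw": 0},
  {"hand": 1,"travel": [8,0,0],"yaw": 0},
  {"hand": 1,"travel": [8,0,0],"yaw": 0},
  {"hand": 1,"travel": [8,0,0],"yaw": 0},
  {"hand": 1,"travel": [8,0,0],"yaw": 0},
  {"hand": 1,"travel": [8,0,0],"yaw": 0},
  {"hand": 1,"travel": [0,0,0],"yaw": 0},
])

```text
t: 20.15
tcp_pos: [0.5322, 0.0017, 0.0231]
tool_rot: [0.995, -0.103, 0.002, 0.0]
force: [0.0, 0.6, 0.2]
finger_gap: 0.004
```

```bash
python3 -c "
from h import *
where();snap('scene','scene11');crop('scene11',130,100,310,310,3,'s11')"
```

```text
t 20.15 case [-148.9   -0.4   23.1] F(case) [-0.1  0.6  0.2] toolx yaw rel case deg -0.01 gap 0.003685322415509841
```

View pics/s11.png

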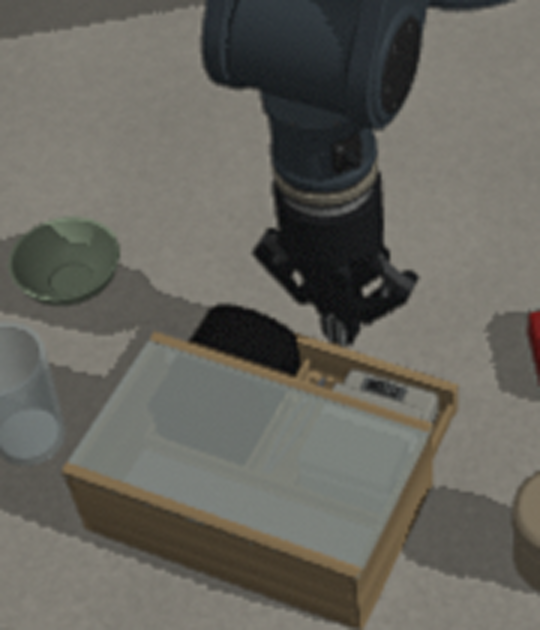

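Call:
servo_tool([
  {"hand": 1,"travel": [8,0,0],"yaw": 0},
  {"hand": 1,"travel": [8,0,0],"yaw": 0},
  {"hand": 1,"travel": [8,0,0],"yaw": 0},
  {"hand": 1,"travel": [8,0,0],"yaw": 0},
  {"hand": 1,"travel": [8,0,0],"yaw": 0},
  {"hand": 1,"travel": [8,0,0],"yaw": 0},
  {"hand": 1,"travel": [8,0,0],"yaw": 0},
  {"hand": 1,"travel": [5,0,0],"yaw": 0},
  {"hand": 1,"travel": [0,0,0],"yaw": 0},
])

```text
t: 21.1
tcp_pos: [0.5914, -0.0107, 0.0232]
tool_rot: [0.995, -0.103, 0.002, 0.0]
force: [-0.7, 0.1, 0.6]
finger_gap: 0.001
```

```bash
python3 -c "
from h import *
where()"
```

```text
t 21.1 case [-88.4  -0.4  23.2] F(case) [-0.7 -0.1  0.6] toolx yaw rel case deg -0.01 gap 0.0008314055598539741
```

Call:
servo_tool([
  {"hand": 1,"travel": [4,0,0],"yaw": 0},
  {"hand": 1,"travel": [4,0,0],"yaw": 0},
  {"hand": 1,"travel": [3,0,0],"yaw": 0},
  {"hand": 1,"travel": [2,0,0],"yaw": 0},
  {"hand": 1,"travel": [0,0,0],"yaw": 0},
])

```text
t: 21.6
tcp_pos: [0.5987, -0.0118, 0.0222]
tool_rot: [0.995, -0.103, -0.004, -0.0]
force: [-6.2, 1.5, 1.8]
finger_gap: -0.001
```

```bash
python3 -c "
from h import *
where()"
```

```text
t 21.6 case [-81.1  -0.   22.2] F(case) [-6.4  0.2  1.8] toolx yaw rel case deg 0.04 gap -0.0011815363328375123
```

Call:
servo_tool([
  {"hand": 1,"travel": [2,0,0],"yaw": 0},
  {"hand": 1,"travel": [2,0,0],"yaw": 0},
  {"hand": 1,"travel": [0,0,0],"yaw": 0},
])

```text
t: 21.9
tcp_pos: [0.5984, -0.0116, 0.0213]
tool_rot: [0.995, -0.103, -0.008, -0.001]
force: [-11.2, 2.6, 2.7]
finger_gap: 0.004
```

```bash
python3 -c "
from h import *
where();snap('scene','scene12');snap('wrist','wrist12');crop('scene12',130,130,310,310,4,'s12')"
```

```text
t 21.9 case [-81.4   0.2  21.3] F(case) [-11.5   0.3   2.7] toolx yaw rel case deg 0.05 gap 0.004189815130585164
```

View pics/s12.png

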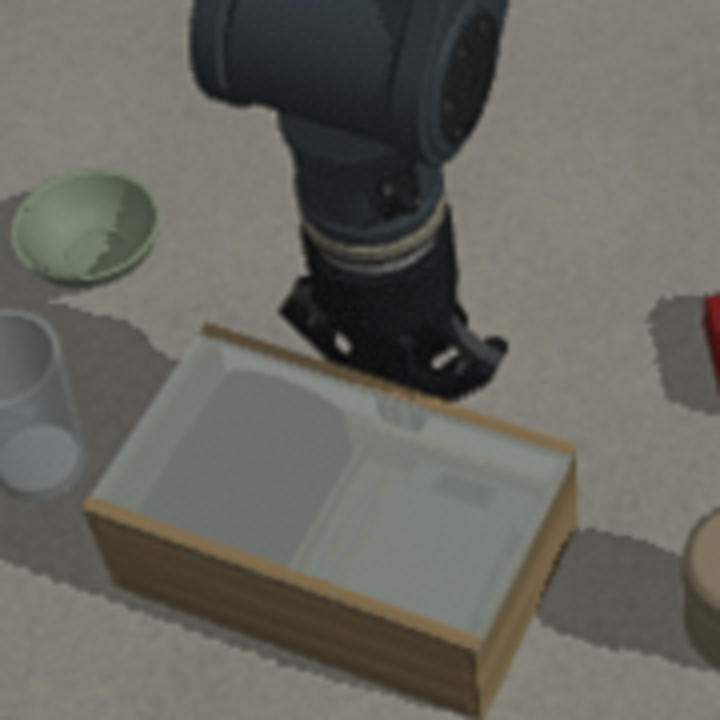

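View pics/wrist12.png

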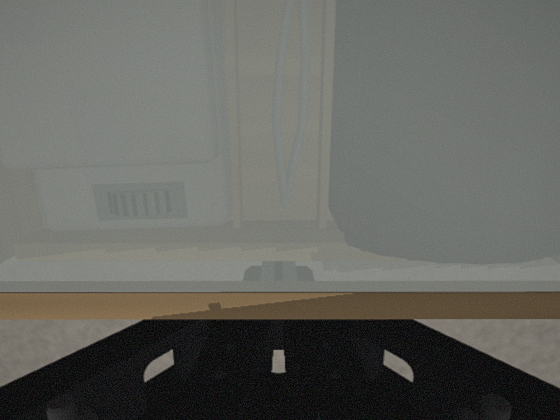

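```bash
python3 -c "
from h import *
s=manip.sense();print('torque case',(RC.T@np.array(s['ft_torque'])).round(3), (RC.T@np.array(s['force'])).round(2))"
```

```text
torque case [-0.023  1.448  0.068] [-12.44   0.96   3.42]
```

Call:
servo_tool([
  {"hand": 1,"travel": [-15,0,0],"yaw": 0},
  {"hand": 1,"travel": [-30,0,0],"yaw": 0},
  {"hand": 1,"travel": [-40,0,-20],"yaw": 0},
  {"hand": 1,"travel": [-30,0,-40],"yaw": 0},
  {"hand": 1,"travel": [0,0,0],"yaw": 0},
  {"hand": 1,"travel": [0,0,0],"yaw": 0},
])

```text
t: 22.6
tcp_pos: [0.4952, 0.0097, 0.084]
tool_rot: [0.995, -0.103, 0.003, 0.0]
force: [0.3, -0.3, 0.1]
finger_gap: 0.003
```

```bash
python3 -c "
from h import *
where();snap('scene','scene13');snap('wrist','wrist13')"
```

```text
t 22.6 case [-186.8   -0.2   84. ] F(case) [ 0.3 -0.2  0.1] toolx yaw rel case deg 0.01 gap 0.0029267411402411764
```

View pics/wrist13.png

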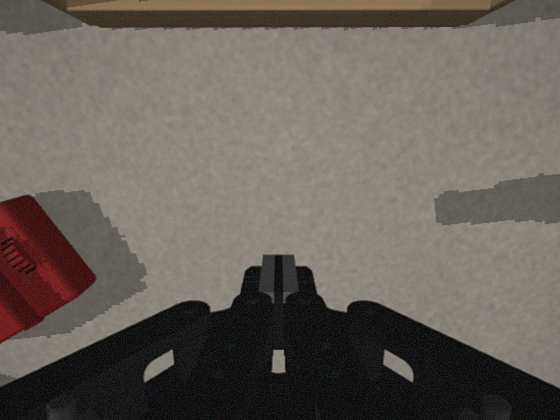

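```bash
python3 -c "
from h import *
c=load('wrist13')
for r,z in((8,.036),(10,.036),(25,.003),(28,.003)):
    print(r,(RC.T@(onz(c,280,r,z)-O)*1000).round(1))
im=c['im'][0:45,40:540];cv2.imwrite('pics/w13.png',cv2.resize(im,(800,360),interpolation=2)) if 0 else cv2.imwrite('pics/w13.png',cv2.resize(c['im'][0:40,40:240],None,fx=4,fy=8,interpolation=2))
print([tuple(x) for x in c['im'][0:32,200]])
"
```

```text
8 [-67.2  -2.7  36. ]
10 [-68.   -2.7  36. ]
25 [-66.7  -2.9   3. ]
28 [-68.3  -2.9   3. ]
[(np.uint8(84), np.uint8(115), np.uint8(139)), (np.uint8(81), np.uint8(113), np.uint8(136)), (np.uint8(83), np.uint8(113), np.uint8(134)), (np.uint8(86), np.uint8(117), np.uint8(140)), (np.uint8(83), np.uint8(112), np.uint8(139)), (np.uint8(83), np.uint8(115), np.uint8(139)), (np.uint8(87), np.uint8(118), np.uint8(142)), (np.uint8(93), np.uint8(123), np.uint8(147)), (np.uint8(86), np.uint8(117), np.uint8(142)), (np.uint8(82), np.uint8(111), np.uint8(134)), (np.uint8(59), np.uint8(80), np.uint8(93)), (np.uint8(42), np.uint8(58), np.uint8(65)), (np.uint8(41), np.uint8(57), np.uint8(67)), (np.uint8(41), np.uint8(54), np.uint8(68)), (np.uint8(41), np.uint8(53), np.uint8(62)), (np.uint8(40), np.uint8(53), np.uint8(66)), (np.uint8(43), np.uint8(54), np.uint8(67)), (np.uint8(38), np.uint8(54), np.uint8(61)), (np.uint8(39), np.uint8(54), np.uint8(61)), (np.uint8(37), np.uint8(53), np.uint8(62)), (np.uint8(32), np.uint8(49), np.uint8(56)), (np.uint8(39), np.uint8(50), np.uint8(60)), (np.uint8(40), np.uint8(51), np.uint8(61)), (np.uint8(43), np.uint8(55), np.uint8(64)), (np.uint8(37), np.uint8(50), np.uint8(60)), (np.uint8(36), np.uint8(47), np.uint8(57)), (np.uint8(31), np.uint8(42), np.uint8(52)), (np.uint8(62), np.uint8(69), np.uint8(79)), (np.uint8(115), np.uint8(124), np.uint8(128)), (np.uint8(126), np.uint8(133), np.uint8(142)), (np.uint8(124), np.uint8(133), np.uint8(141)), (np.uint8(126), np.uint8(132), np.uint8(139))]
```

View pics/w13.png

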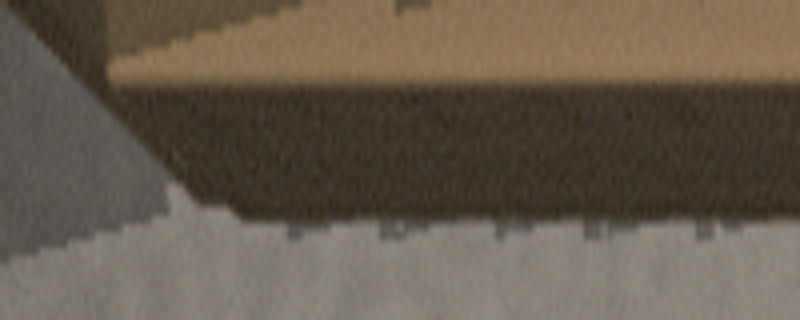

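```bash
python3 -c "
from h import *
c=load('wrist13')
f=lambda x,y:(40+(x+.5)/4-.5,(y+.5)/8-.5)
for p,z in(((195,205),0),((230,207),0),((245,217),.003),((110,82),.036)):
    print(p,(RC.T@(onz(c,*f(*p),z)-O)*1000).round(1))
"
```

```text
(195, 205) [-66.  109.1  -0. ]
(230, 207) [-66.2 104.    0. ]
(245, 217) [-67.5 100.5   3. ]
(110, 82) [-67.9 100.9  36. ]
```

Call:
servo_tool([
  {"hand": 1,"travel": [20,0,25],"yaw": 0},
  {"hand": 1,"travel": [20,0,25],"yaw": 0},
  {"hand": 1,"travel": [25,0,3],"yaw": 0},
  {"hand": 1,"travel": [20,0,0],"yaw": 0},
  {"hand": 1,"travel": [10,0,0],"yaw": 0},
  {"hand": 1,"travel": [5,0,0],"yaw": 0},
  {"hand": 1,"travel": [0,0,0],"yaw": 0},
])

```text
t: 23.4
tcp_pos: [0.5915, -0.0107, 0.0293]
tool_rot: [0.995, -0.103, -0.0, -0.0]
force: [0.1, -0.4, 0.3]
finger_gap: -0.0
```

```bash
python3 -c "
from h import *
where()
s=manip.sense();print('torque case',(RC.T@np.array(s['ft_torque'])).round(3))"
```

```text
t 23.4 case [-88.3  -0.3  29.3] F(case) [ 0.2 -0.4  0.3] toolx yaw rel case deg -0.01 gap -0.0001377685689748375
torque case [-0.023 -0.004  0.041]
```

Call:
servo_tool([
  {"hand": 1,"travel": [2,0,-1.5],"yaw": 0},
  {"hand": 1,"travel": [2,0,0],"yaw": 0},
  {"hand": 1,"travel": [2,0,0],"yaw": 0},
  {"hand": 1,"travel": [2,0,0],"yaw": 0},
  {"hand": 1,"travel": [0,0,0],"yaw": 0},
])

```text
t: 23.9
tcp_pos: [0.5989, -0.0121, 0.0314]
tool_rot: [0.995, -0.103, -0.0, -0.0]
force: [-0.4, 0.7, 0.8]
finger_gap: -0.001
```

```bash
python3 -c "
from h import *
where()
s=manip.sense();print('torque case',(RC.T@np.array(s['ft_torque'])).round(3))"
```

```text
t 23.9 case [-80.8  -0.2  31.4] F(case) [-0.5  0.6  0.8] toolx yaw rel case deg 0.01 gap -0.0010378181688621784
torque case [ 0.016  0.106 -0.037]
```

Call:
servo_tool([
  {"hand": 1,"travel": [2,0,0],"yaw": 0},
  {"hand": 1,"travel": [2,0,0],"yaw": 0},
  {"hand": 1,"travel": [0,0,0],"yaw": 0},
])

```text
t: 24.2
tcp_pos: [0.5986, -0.0119, 0.0306]
tool_rot: [0.995, -0.103, -0.005, -0.001]
force: [-7.9, 1.6, 3.5]
finger_gap: -0.001
```

```bash
python3 -c "
from h import *
where()
s=manip.sense();print('torque case',(RC.T@np.array(s['ft_torque'])).round(3))"
```

```text
t 24.2 case [-81.2  -0.   30.6] F(case) [-8.1 -0.   3.5] toolx yaw rel case deg 0.02 gap -0.0009470725053250745
torque case [-0.     0.882  0.002]
```

Call:
servo_tool([
  {"hand": 1,"travel": [2,0,0],"yaw": 0},
  {"hand": 1,"travel": [0,0,0],"yaw": 0},
  {"hand": 1,"travel": [-15,0,0],"yaw": 0},
  {"hand": 1,"travel": [-25,0,0],"yaw": 0},
  {"hand": 1,"travel": [-30,-35,-20],"yaw": 0},
  {"hand": 1,"travel": [-20,-35,-40],"yaw": 0},
  {"hand": 1,"travel": [0,0,0],"yaw": 0},
  {"hand": 1,"travel": [0,0,0],"yaw": 0},
  {"hand": 1,"travel": [0,0,0],"yaw": 0},
])

```text
t: 25.1
tcp_pos: [0.5338, 0.0682, 0.0861]
tool_rot: [0.995, -0.103, 0.0, 0.0]
force: [-0.5, 0.4, -0.4]
finger_gap: 0.002
```

```bash
python3 -c "
from h import *
where();snap('scene','scene14');c=snap('wrist','wrist14');snap('top','top14');where()
cv2.imwrite('pics/w14.png',cv2.resize(c['im'][0:110,120:360],None,fx=3,fy=5,interpolation=2))
crop('top14',255,115,400,270,5,'tc14')"
```

```text
t 25.1 case [-161.    65.    86.1] F(case) [-0.6  0.3 -0.4] toolx yaw rel case deg -0.02 gap 0.0017070884367756567
t 25.25 case [-161.5   64.5   85.5] F(case) [-0.6 -0.7 -0. ] toolx yaw rel case deg -0.09 gap 0.0023156367401126633
```

View pics/w14.png

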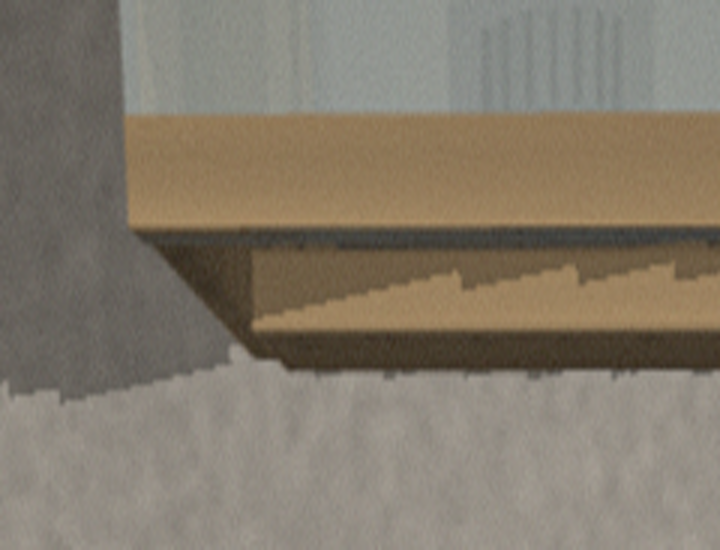

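View pics/wrist14.png

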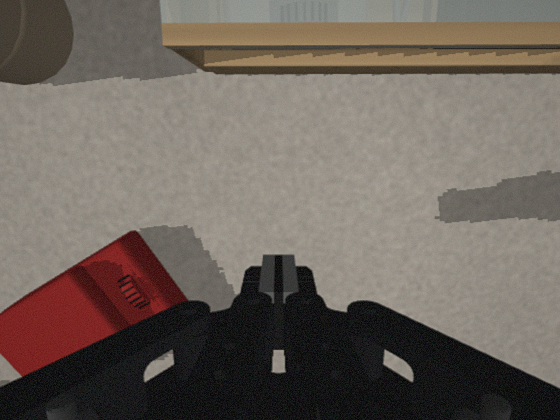

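View pics/tc14.png

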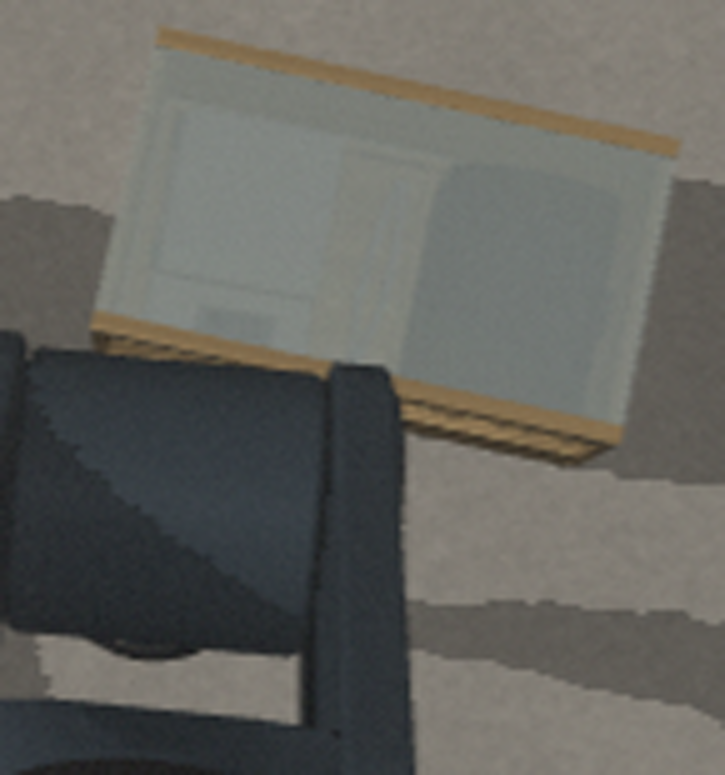

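```bash
python3 -c "
from h import *
c=load('wrist14')
f=lambda x,y:(120+(x+.5)/3-.5,(y+.5)/5-.5)
for n,p,z in(('lip78',(128,228),.078),('lip72',(128,228),.072),('wallbot',(262,358),0),('drawerbot',(290,369),.003),('drawerbot',(600,369),.003),('drawertop',(255,330),.036),('drawertop',(600,330),.036)):
    print(n,(RC.T@(onz(c,*f(*p),z)-O)*1000).round(1))
for x in(-.065,-.068,-.070):
  for y,z in((.103,.036),(.103,.003),(.110,0),(.110,.078)):
    q=proj(c,O+RC@np.array([x,y,z])); print(x,y,z,((q[0]-120)*3).round(),(q[1]*5).round())
"
```

```text
lip78 [-66.3 108.7  78. ]
lip72 [-65.2 110.5  72. ]
wallbot [-66.1 106.3   0. ]
drawerbot [-67.8 100.2   3. ]
drawerbot [-67.8  38.1   3. ]
drawertop [-68.  100.6  36. ]
drawertop [-68.1  41.9  36. ]
-0.065 0.103 0.036 239.0 297.0
-0.065 0.103 0.003 274.0 342.0
-0.065 0.11 0 242.0 346.0
-0.065 0.11 0.078 116.0 208.0
-0.068 0.103 0.036 240.0 328.0
-0.068 0.103 0.003 275.0 369.0
-0.068 0.11 0 243.0 372.0
-0.068 0.11 0.078 118.0 249.0
-0.07 0.103 0.036 240.0 349.0
-0.07 0.103 0.003 275.0 387.0
-0.07 0.11 0 244.0 390.0
-0.07 0.11 0.078 120.0 277.0
```

Call:
servo_tool([
  {"hand": 1,"travel": [-30,0,-30],"yaw": 0},
  {"hand": 1,"travel": [-30,0,-40],"yaw": 0},
  {"hand": 1,"travel": [0,0,-40],"yaw": 0},
  {"hand": 1,"travel": [0,0,0],"yaw": 0},
  {"hand": 1,"travel": [0,0,0],"yaw": 0},
  {"hand": 1,"travel": [0,0,0],"yaw": 0},
])

```text
t: 25.85
tcp_pos: [0.4739, 0.0807, 0.1953]
tool_rot: [0.995, -0.104, -0.001, 0.0]
force: [0.5, -0.2, -0.7]
finger_gap: 0.0
```

```bash
python3 -c "
from h import *
where();snap('scene','scene15');snap('wrist','wrist15')"
```

```text
t 25.85 case [-222.2   64.9  195.3] F(case) [ 0.6 -0.1 -0.7] toolx yaw rel case deg -0.05 gap 0.00045294773800922723
```

View pics/scene15.png

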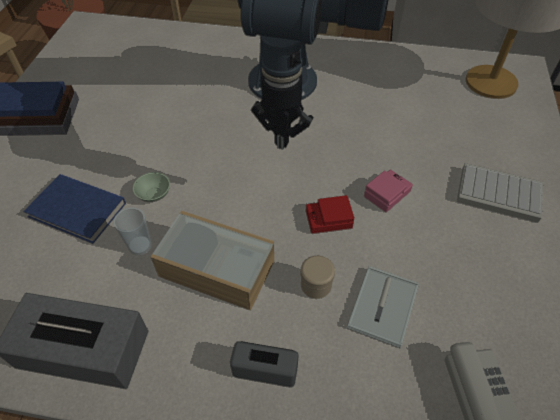

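View pics/wrist15.png

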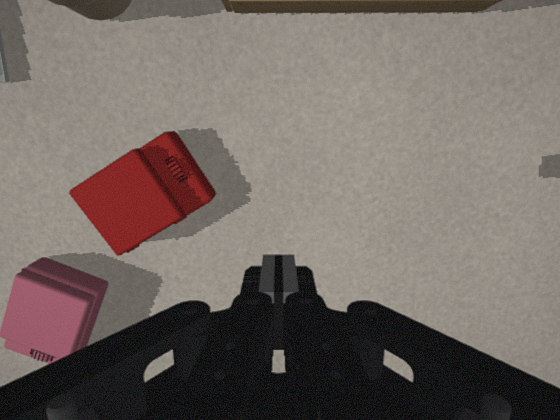

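```bash
python3 -c "
from h import *
print(manip.sign_off())"
```

```text
the job is handed in; nothing more can be done
None
```

I did all four steps and handed the job in at about 26 s of the 58 s allowed. The interface gives no verdict, so what follows rests on my own checks.

- **Charger lid:** I swung it shut and pressed to about 25 N. It stayed shut once the fingers were lifted.
- **Light panel:** I folded it and pressed it flat. It stopped at 49.9 mm above the table, against the 50 mm it should be.
- **Thumbwheel:** I rolled it to off in three strokes. On the last stroke the fingertip met a steady 3.6–4.5 N sideways, so the wheel was at its stop. The ribs look the same all round, so the pictures could not confirm the angle.
- **Drawer:** I pushed it in twice, and both times the arm stopped at the same place, at 11–12 N on the first push and about 8 N on the second. My picture measurement still puts its front 1.8 mm (±1) out of flush. That could be camera error or the upper fingers touching the case's front edge. It is inside the 5 mm limit.

I folded the panel and shut the lid before rolling the wheel, because the open panel and lid left little room for the gripper. Folding also nudged the drawer about 7 mm inwards, and I aimed the later moves from its new position. The light turned slightly within its tray's play.

At the end the arm was clear of everything. The jar, bowl, drinking glass and glass tray look unmoved in the last picture, though I compared them only by eye.

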